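# Roll a plastic roller into its gauge seat and press it home with the paddle

### The job

Take the push paddle out of its holder and with its blade gently roll the black roller up the sloping track until it drops into the seat at the top and meets the sprung stop there. Press it against the stop through the paddle with a steady 6 N or so for two seconds, never more than 15 N. Leave the roller in the seat and stand the paddle back in its holder; do not touch the roller with the gripper, keep it in the track all the way, and leave the other things where they are.

Things in the scene. Friction and masses are not known exactly. Their poses are not given: they have to be found in the camera images.
- track: Fixed gauge track: grey plate 350 x 120 x 8 mm with a straight metal channel on it. Origin on the table surface below the channel's middle line. x along the channel in the rolling direction (uphill, to the stop), y across, z up. Channel 50 mm wide inside (y -25 to 25); side rails 6 mm thick, tops 32 mm above the table. Ring and spare roller stand on the plate beside it at y about -60 mm.
- track_lip (a point): Top inner edge of the cross lip that keeps the roller in at the low end: 12 mm long, 16 mm above the table, at x -125 mm of the track; the channel is open above it, so the blade fits in behind the roller. Uphill of it the floor rises evenly from 12.7 mm above the table to the crest. Axes as the track's.
- track_crest (a point): Crest: the top end of the sloping floor, on the middle line, 21.8 mm above the table, at x 85 mm of the track. Beyond it the floor drops 3 mm into the level seat. Axes as the track's.
- track_seat (a point): Point on the seat's floor, 18.8 mm above the table, at x 100 mm of the track. A seated roller's centre is 18 mm higher, at track x 95 to 113. At the seat's far end stands the stop: dark block with a white sprung pad 34 mm wide, at roller height. The pad's face is between track x 114 and 130 mm, anew each time, not reported: feel for it. Gives 1 mm per 5 N, hard after 6 mm.
- roller_center (a point): Centre of the roller to be moved: solid black plastic cylinder, diameter 36 mm, 44 mm long, about 0.15 kg, lying across the channel (axis along the track's y), free to roll. It starts at the low end against the lip: track x -115 mm, centre 31 mm above the table. Let go before the crest it rolls back. The point's axes turn with it.
- paddle_mid (a point): Middle of the push paddle, half-way up: rigid upright tool 140 mm tall, about 0.15 kg. Metal blade 12 mm thick (x), 36 mm wide (y), from 70 to 8 mm below this point; above it a grey plastic grip 24 (x) by 30 (y) mm, up to 70 mm above this point. x across the blade's flat faces, y along its width, z up. Both faces alike. Starts upright in the holder.
- holder: Fixed white paddle holder: an 80 x 80 x 5 mm foot with an upright open-topped pocket. Origin: underside centre, on the table. The pocket is 20 mm (x) by 44 mm (y) inside, walls 5 mm, its floor 5 mm and its rim 45 mm above the table; the paddle stands in it with its blade's x along the holder's x, about 4 mm free on each side.
- gauge_ring: Bystander: steel ring, 34 mm outside, 12 mm high, lying on the track's base plate; origin underside centre.
- spare_roller: Bystander: thinner black roller standing on end on the track's base plate, diameter 28 mm, 38 mm high; origin underside centre.
- wide_roller: Bystander: thick black roller standing on end on the table, diameter 48 mm, 50 mm high; origin underside centre.
- jar: Bystander: closed white plastic jar, diameter 52 mm, 75 mm high; origin underside centre.
- screwdriver: Bystander: screwdriver lying on the table.
- brush: Bystander: brush lying on the table.
There are look-alikes about, which are no part of the job. What is shaped like the part that bears paddle_mid but red or yellow is not meant.

How it is judged:
By the outcome, as a careful person would: the job done as asked, in the order asked, and still so for the second after the job is handed in, with the robot touching nothing.
It also fails if it takes over 67 s, if anything falls off the work surface, if the arm or the gripper's body presses on something with over 40 N, if the wrist force passes 120 N, or if a joint passes its speed limit or range.

### The arm

A 6-joint arm with a two-finger parallel gripper is mounted at the origin on the work surface. World frame = base frame: x ahead of the robot, y to its left, z up, the work surface at z = 0. Lengths are in m, angles in degrees, forces in N, time in s.
With the tool pointing down it reaches from about 0.35 to 0.85 m from the base axis. Payload 8.1 kg.
Tool frame: the origin (TCP) lies at the very end of the fingers, on their centre line; the grasp point (between the pads) lies 19 mm behind it (robot.grip_depth is the distance from the TCP to the grasp point, in m); z points along the fingers, y is the direction in which the jaws open and shut (so a half turn about z gives the same grasp; the last joint's range is limited). The gripper opens to 93 mm and grips with 3 to 60 N. Pads are 15 mm wide; open, the fingers measure 128 mm over their backs; the gripper's body (75 mm by 188 mm) begins 65 mm behind the grasp point.
Start: joints at [69.42, 7.471, 85.268, -0, 87.261, -4.893], TCP at [0.162, 0.578, 0.219] pointing down, gripper open.
Joint ranges: [-169.43, 169.43], [-51.17, 129.36], [1.28, 143.12], [-76.62, 256.62], [0, 156.53], [-152.29, 152.29]. Speed limits (degrees/s): [136.94, 136.94, 159.86, 180, 180, 180].

### API

Orientations are given as [roll, pitch, yaw] about the fixed x, y, z axes, in that order (R = Rz(yaw) Ry(pitch) Rx(roll)).
In Python, from rig import robot gives the robot as it stands.
- The arm moves only by the tool arm_command, never from a script. Its argument "plan" is a list of rows, each an object with "slide": the shift along the tool's x, y, z in mm, a list of three; "yaw": the turn about the tool's z in degrees. A call has 1 to 8 rows; each row shifts and turns the pose as measured when the row begins, along the tool's axes as they then stand; what a row does not reach is not made up. A row lasts 1/12 s, in which the tool goes at most 41.7 mm and 7.16 degrees, less where a joint would pass 70% of its speed; a pose out of reach is approached as far as the arm can. A call is refused whole if a number of a shift passes 41.7 or a number of a turn 7.16, either way. A call with a gripper value outside its range is refused whole. "grip" is the opening, from 0 (shut) to 1 (fully open), set as the call begins (left out, the last holds). The fingers move at their own pace and stop on an object; "newtons" is the grip in N (left out, the last holds). Time passes only in rows, so rows that do not move let the fingers close. It gives the time, the measured TCP pose, the force and the opening at its end, in the units of the state.
- robot.state(): the state, without advancing time (a new reading comes with each control period).
- robot.get_image(name): name is "side" or "top"; returns a dict with "img" (400x640x3 uint8, blue, green, red), "camera_matrix" (3x3 intrinsics, pixels), "xyz" and "attitude" of the camera in the world. Camera axes: x right, y up, looking along -z (the intrinsics and any distortion apply to the point x, -y, -z); pixel columns grow to the right and rows downward; lengths in m; the calibration is good to about 2 mm. A picture is of the moment at which its call begins. There is no depth.
- robot.hand_in(): hands the job in, once; it reports no verdict.
The state is a dict: "time": time; "joint_pos": joint angles; "qvel": joint speeds; "tau": joint torques, N m; "tool_pos": TCP position; "eef_rot": TCP orientation; "wrist_force": force on the tool from outside, world axes, zero at the start; "ft_torque": the same for the moment, N m; "opening": opening from 0.0 (shut) to 1.0 (fully open).
Only numpy, scipy, OpenCV 4.12 (cv2) and the standard library are available. Lean on these libraries where they do the work, as an engineer would, in place of code of your own. Each camera call takes 0.05 s, during which the arm holds its last target.

## Working session

There is one attempt and no reset: what is moved stays moved. The work goes in short steps, Python scripts to look and compute and a tool call to move; the robot and the scene stay as the last step left them, time stands still between calls to the robot, and variables do not carry over. Pictures are saved under pics/ and viewed, and the job is handed in when it is done.

Besides the shell and the picture viewer there is one more tool, called after "Request:" by a JSON object that holds its "api" and its "payload". arm_command: Moves the arm, as the interface text tells. Its arguments: {"type":"object","properties":{"plan":{"type":"array","items":{"type":"object","properties":{"slide":{"type":"array","items":{"type":"number"}},"yaw":{"type":"number"}}}},"grip":{"type":"number"},"newtons":{"type":"number"}},"required":["plan"]}

```bash
ls; mkdir -p pics; python3 - <<'E'
from rig import robot
import cv2,pickle
s=robot.state();print(s)
d={}
for n in("side","top"):
    r=robot.get_image(n);d[n]=r;cv2.imwrite(f"pics/{n}0.png",r["img"]);print(n,r["camera_matrix"],r["xyz"],r["attitude"],r.keys())
pickle.dump(d,open("im0.pkl","wb"))
E
```

```text
pics
{'time': 0.0, 'joint_pos': array([ 6.94192370e+01,  7.51244507e+00,  8.53281657e+01, -6.12498980e-04,
        8.72615770e+01, -4.89379237e+00]), 'qvel': array([-0.06890023, -0.01541727,  0.10992425,  0.01043829, -0.02790718,
       -0.01007712]), 'tau': array([ 2.01740186e-03, -5.59826839e+01, -4.91780198e+01,  7.71782384e-02,
        3.53160454e-02, -1.30742396e-04]), 'tool_pos': array([0.16202146, 0.57712958, 0.21762588]), 'eef_rot': array([-1.79898133e+02, -8.10801528e-03,  1.64313052e+02]), 'wrist_force': array([ 0.23965961,  0.17033785, -0.98540141]), 'ft_torque': array([0.00635042, 0.00432624, 0.00573236]), 'opening': 0.9954916263721627}
side [[379.01156838   0.         314.6928534 ]
 [  0.         379.01156838 199.3275682 ]
 [  0.           0.           1.        ]] [ 0.48333435 -0.75206249  0.69859458] [51.12311761 -0.4107219  -5.00500066] dict_keys(['img', 'camera_matrix', 'xyz', 'attitude'])
top [[486.70264012   0.         324.76212236]
 [  0.         486.70264012 200.3667517 ]
 [  0.           0.           1.        ]] [0.41518134 0.01302636 1.32988999] [  7.06855926  -0.46704252 -88.41520124] dict_keys(['img', 'camera_matrix', 'xyz', 'attitude'])
```

View pics/side0.png

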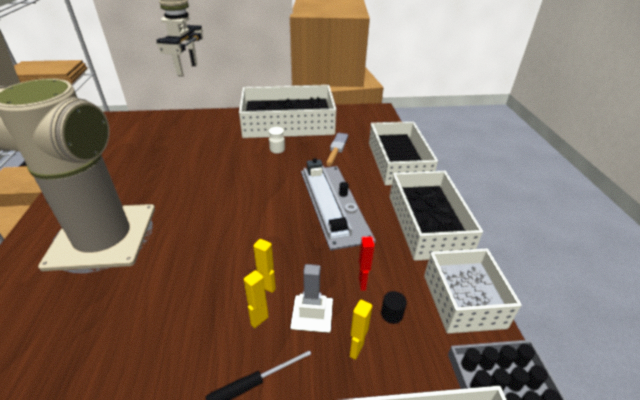

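View pics/top0.png

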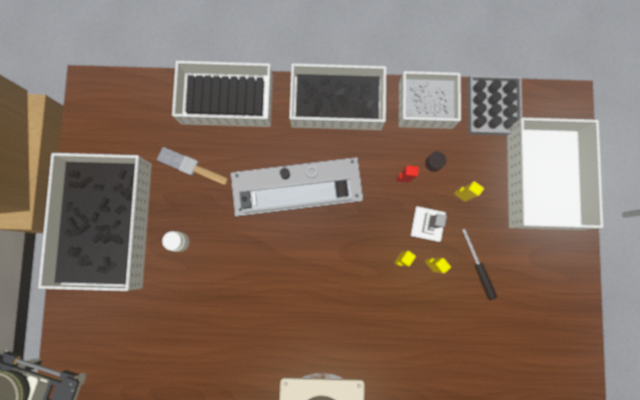

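The side view shows the grey paddle in its white holder at about (312,285). One red and three yellow look-alikes stand around it. The track runs from the roller (338,225) at its low end to the stop (315,163). In the top view the paddle and holder are at (430,222), the roller at (342,188) and the stop at (245,200). I'll enlarge these to confirm.

```bash
cat > h.py <<'E'
import numpy as np,cv2,pickle
from scipy.spatial.transform import Rotation as R
def cam(r): return np.array(r["camera_matrix"]),np.array(r["xyz"]),R.from_euler("xyz",r["attitude"],degrees=True).as_matrix()
def ray(r,uv):
    K,c,Rm=cam(r);p=np.linalg.inv(K)@np.array([uv[0],uv[1],1.]);return c,Rm@np.array([p[0],-p[1],-1.])
def plane(r,uv,z):
    c,d=ray(r,uv);return c+d*(z-c[2])/d[2]
def proj(r,P):
    K,c,Rm=cam(r);q=Rm.T@(np.array(P)-c);q=K@np.array([q[0],-q[1],-q[2]]);return q[:2]/q[2]
def tri(a,uva,b,uvb):
    A=np.zeros((3,3));B=np.zeros(3)
    L=[]
    for r,uv in((a,uva),(b,uvb)):
        c,d=ray(r,uv);d/=np.linalg.norm(d);M=np.eye(3)-np.outer(d,d);A+=M;B+=M@c;L.append((c,d))
    X=np.linalg.solve(A,B);return X,[np.linalg.norm(np.cross(X-c,d)) for c,d in L]
def crop(img,x,y,w,h,s,fn): cv2.imwrite(fn,cv2.resize(img[y:y+h,x:x+w],None,fx=s,fy=s,interpolation=cv2.INTER_CUBIC))
E
python3 - <<'E'
from h import *
d=pickle.load(open("im0.pkl","rb"))
a=d["top"]["img"];b=d["side"]["img"]
crop(a,225,150,145,75,5,"pics/t_track.png")
crop(a,385,145,120,110,5,"pics/t_pad.png")
crop(b,230,225,160,115,5,"pics/s_pad.png")
crop(b,290,140,100,115,5,"pics/s_track.png")
E
```

```text
(no output)
```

View pics/t_track.png

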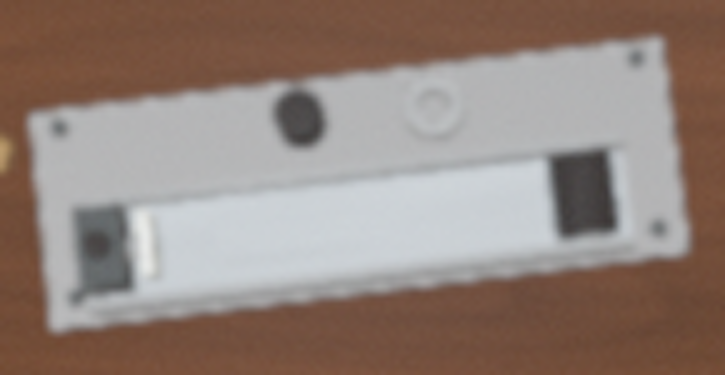

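View pics/t_pad.png

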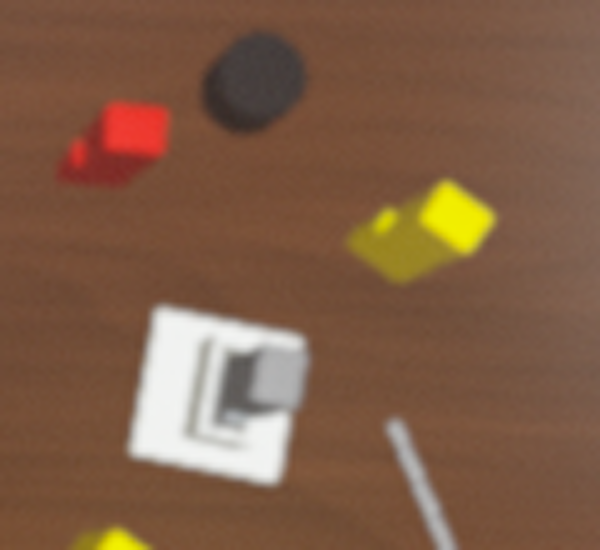

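View pics/s_pad.png

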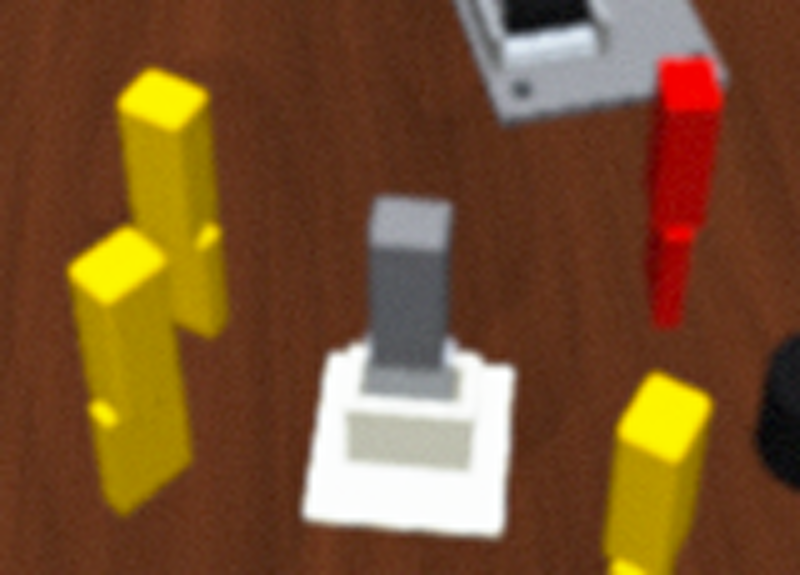

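View pics/s_track.png

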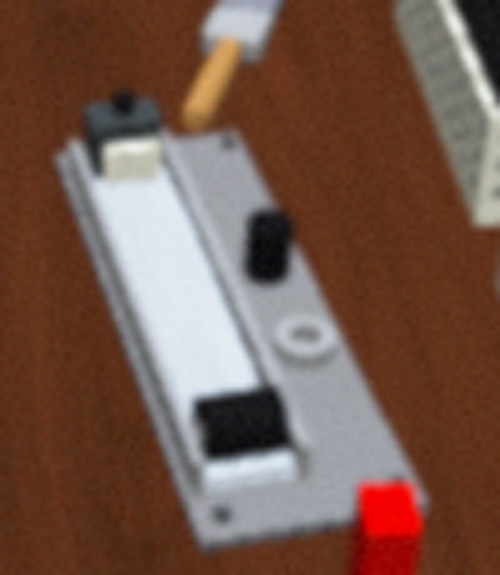

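Confirmed: the only grey paddle is in the white holder, at top (430,222) and side (312,285). The red and yellow ones stand free. Next I measure the holder, paddle and track.

```bash
cat > meas.py <<'E'
from h import *
d=pickle.load(open("im0.pkl","rb"))
def biggest(m):
    c,_=cv2.findContours(m.astype(np.uint8)*255,cv2.RETR_EXTERNAL,cv2.CHAIN_APPROX_NONE);return max(c,key=cv2.contourArea)
def masked(r,roi,f):
    x,y,w,h=roi;S=4
    im=cv2.resize(r["img"][y:y+h,x:x+w],None,fx=S,fy=S,interpolation=cv2.INTER_CUBIC)
    hsv=cv2.cvtColor(im,cv2.COLOR_BGR2HSV).astype(int)
    m=f(hsv[...,0],hsv[...,1],hsv[...,2])
    c=biggest(m)[:,0].astype(float)
    return (c+.5)/S-.5+np.array([x,y])
def rectw(r,c,z):
    P=np.array([plane(r,p,z)[:2] for p in c])*1000
    re=cv2.minAreaRect(P.astype(np.float32));return re,P
t=d["top"];s=d["side"]
# holder
c=masked(t,(405,200,45,48),lambda H,S,V:(S<90)&(V>100))
print("holder",rectw(t,c,.005)[0])
c=masked(s,(285,290,55,45),lambda H,S,V:(S<90)&(V>100))
print("holder side",rectw(s,c,.005)[0])
c=masked(t,(425,205,28,30),lambda H,S,V:(S<60)&(V>120)&(V<195))
print("padtop",rectw(t,c,.145)[0],c.mean(0),len(c))
c=masked(s,(298,260,28,17),lambda H,S,V:(S<60)&(V>107)&(V<190))
print("padtop side",rectw(s,c,.145)[0])
# track
c=masked(t,(225,145,145,80),lambda H,S,V:(S<80))
print("plate",rectw(t,c,.008)[0])
c=masked(s,(295,150,80,100),lambda H,S,V:(S<80)&(V>90))
print("plate side",rectw(s,c,.008)[0])
# roller top view
c=masked(t,(328,175,28,26),lambda H,S,V:(V<90))
print("roller",rectw(t,c,.040)[0],c.mean(0))
c=masked(s,(326,215,24,18),lambda H,S,V:(V<70))
print("roller side",rectw(s,c,.031)[0])
c=masked(t,(248,190,12,20),lambda H,S,V:(V>225))
print("pad",rectw(t,c,.040)[0])
E
python3 meas.py
```

```text
holder ((523.759033203125, -278.4307861328125), (92.78301239013672, 89.59644317626953), 79.8512954711914)
holder side ((524.864013671875, -271.51641845703125), (100.25712585449219, 86.46395874023438), 79.86577606201172)
padtop ((519.9365234375, -260.8127746582031), (57.12969207763672, 58.2863883972168), 79.31693267822266) [436.61861702 218.24521277] 470
padtop side ((522.338623046875, -278.2747802734375), (26.879175186157227, 30.59096336364746), 77.4758529663086)
plate ((616.5076904296875, 85.94579315185547), (128.16854858398438, 357.4122314453125), 8.587567329406738)
plate side ((616.140625, 90.87654876708984), (126.14762115478516, 373.7599182128906), 8.636467933654785)
roller ((609.6980590820312, -36.310462951660156), (41.27455139160156, 28.437009811401367), 9.056299209594727) [341.21567358 188.14831606]
roller side ((611.6626586914062, -33.76972198486328), (47.824615478515625, 45.320953369140625), 8.80550765991211)
pad ((576.0281372070312, 197.27606201171875), (29.845184326171875, 4.437679290771484), 8.274537086486816)
```

```bash
python3 - <<'E'
from h import *
d=pickle.load(open("im0.pkl","rb"));t=d["top"];s=d["side"]
def w(r,off,pts,z):
    return np.array([plane(r,(np.array(p)+.5)/5-.5+off,z) for p in pts])*1000
def rep(n,P):
    print(n,P.mean(0).round(1),"edges",np.linalg.norm(np.roll(P,-1,0)-P,axis=1).round(1),"ang",[round(float(np.degrees(np.arctan2(*(q-p)[1::-1]))),1) for p,q in zip(P,np.roll(P,-1,0))])
rep("foot top",w(t,(385,145),[(156,306),(304,335),(280,486),(129,457)],.005))
rep("foot side",w(s,(230,225),[(328,348),(516,366),(504,537),(303,520)],.005))
rep("padtop top",w(t,(385,145),[(257,346),(308,350),(300,412),(249,406)],.145))
rep("padtop side",w(s,(230,225),[(376,196),(454,203),(447,250),(369,246)],.145))
rep("pocket rim side",w(s,(230,225),[(345,404),(476,413)],.045))
rep("plate top",w(t,(225,150),[(30,112),(664,37),(690,252),(50,331)],.008))
rep("plate side",w(s,(290,140),[(64,150),(236,132),(425,500),(207,547)],.008))
rep("roller top",w(t,(225,150),[(551,155),(608,150),(615,234),(559,238)],.040))
rep("pad top",w(t,(225,150),[(133,210),(152,208),(158,275),(137,280)],.042))
E
```

```text
foot top [ 523.5 -277.     5. ] edges [82.4 84.  83.4 84.4] ang [-99.6, 170.9, 80.7, -9.8]
foot side [ 524.5 -277.1    5. ] edges [83.8 84.2 82.4 86. ] ang [-11.3, -100.5, 169.9, 80.5]
padtop top [ 521.3 -276.4  145. ] edges [25.1 30.8 25.  29.8] ang [-92.9, 172.5, 84.9, -7.6]
padtop side [ 523.5 -278.2  145. ] edges [30.1 23.2 29.2 24.7] ang [-11.4, -102.1, 171.6, 80.1]
pocket rim side [ 522.3 -289.9   45. ] edges [53.5 53.5] ang [-9.3, 170.7]
plate top [616.7  85.5   8. ] edges [352.2 120.7 351.8 121.8] ang [-81.5, -172.1, 98.7, 8.1]
plate side [618.8  87.1   8. ] edges [113.7 347.1 118.1 358.4] ang [6.1, -81.4, -168.3, 97.9]
roller top [608.8 -36.3  40. ] edges [30.8 45.6 30.  45.1] ang [-83.3, -174.0, 95.8, 6.9]
pad top [575.4 196.7  42. ] edges [10.2 36.2 11.4 37.7] ang [-82.3, -172.4, 105.2, 5.9]
```

```bash
python3 - <<'E'
from h import *
d=pickle.load(open("im0.pkl","rb"));t=d["top"];s=d["side"]
u=np.array([-np.sin(np.radians(8.5)),np.cos(np.radians(8.5))]);n=np.array([-u[1],u[0]])
O=np.array([591.8,77.7])
f=lambda r,off,p,z:plane(r,(np.array(p)+.5)/5-.5+off,z)[:2]*1000
def show(nm,r,off,p,z):
    q=f(r,off,p,z);print(nm,q.round(1),"trk",(u@(q-O)).round(1),(n@(q-O)).round(1))
T=(225,150);S=(290,140)
show("ring t",t,T,(433,108),.020); show("ring s",s,S,(305,337),.020)
show("spare top t",t,T,(300,115),.030)
show("pad face t",t,T,(155,242),.045)
show("lip s L",s,S,(205,480),.016);show("lip s R",s,S,(295,468),.016)
show("lip s topL",s,S,(203,465),.016);show("lip topR",s,S,(293,452),.016)
show("lip t",t,T,(622,192),.016)
show("roller top s L",s,S,(197,402),.045);show("roller top s R",s,S,(277,392),.045)
for nm,p in(("stopblk t",[(75,207),(125,207),(132,290),(80,292)]),):
    for q in p: show(nm,t,T,q,.05)
for b in [(400,183),(465,190),(405,258),(437,265)]: print("decoy",plane(t,b,.07)*1000)
X,e=tri(t,(np.array((300,110))+.5)/5-.5+T,s,(np.array((270,216))+.5)/5-.5+S);print(X,e)
E
```

```text
ring t [657.   46.1] trk -40.9 -59.9
ring s [658.4  44.2] trk -42.9 -60.9
spare top t [649.2 117.7] trk 31.1 -62.7
pad face t [575.8 191. ] trk 114.4 -0.9
lip s L [589.8 -60. ] trk -135.9 22.3
lip s R [637.3 -54.9] trk -137.9 -25.4
lip s topL [590.1 -48.9] trk -125.0 20.4
lip topR [638.1 -43. ] trk -126.2 -28.0
lip t [614.2 -58.4] trk -137.9 -2.1
roller top s L [588.1 -32.2] trk -108.2 20.0
roller top s R [630.3 -27.8] trk -110.1 -22.5
stopblk t [592.7 233.5] trk 153.9 -23.9
stopblk t [593.4 207. ] trk 127.6 -20.7
stopblk t [549.3 201.2] trk 128.5 23.8
stopblk t [547.4 228.6] trk 155.8 21.6
decoy [ 623.18755015 -188.95954945   70.        ]
decoy [ 609.55207938 -359.67965795   70.        ]
decoy [ 428.11781548 -203.52588047   70.        ]
decoy [ 412.52393756 -286.01248567   70.        ]
[0.64780903 0.11611297 0.05152008] [np.float64(0.00025761637613454176), np.float64(0.00025761637613436666)]
```

Track checks agree: the ring measures at y -60, the lip at about -125 to -137 and the pad is centred. So the track origin is near (593,78) with x heading 98.5°. The paddle is at (523,-277), heading 80°. Next is the approach.

```bash
cat > go.py <<'E'
import sys
from h import *
from rig import robot
def go(*tg):
    s=robot.state();p=np.array(s["tool_pos"])*1000;e=s["eef_rot"];print("t",round(s["time"],2),"p",p.round(1),"rpy",np.round(e,2),"F",np.round(s["wrist_force"],2),"open",round(s["opening"],3))
    for x,y,z,psi in tg:
        M=R.from_euler("xyz",[e[0],e[1],psi],degrees=True).as_matrix();print("->",(M.T@(np.array([x,y,z])-p)).round(1),"yaw",round(-((psi-e[2]+180)%360-180),2));p=np.array([x,y,z])
O=np.array([592.8,77.8]);u=np.array([-np.sin(np.radians(8.5)),np.cos(np.radians(8.5))]);n=np.array([-u[1],u[0]])
def trk(x,y=0): return O+u*x+n*y
if __name__=="__main__":
    go(*[list(map(float,a.split(","))) for a in sys.argv[1:]])
E
python3 go.py 450,100,230,170 523,-277.3,200,170 523,-277.3,69,170
```

```text
t 0.1 p [162.  577.2 217.7] rpy [-1.7991e+02 -1.0000e-02  1.6431e+02] F [-0.39 -0.01 -0.17] open 1.001
-> [-366.4 -419.9  -11.7] yaw -5.69
-> [-137.4 -358.8   30.6] yaw -5.69
-> [ -0.    0.2 131. ] yaw -5.69
```

Request:
{"api": "arm_command", "payload": {"plan": [{"slide": [0, 0, 0], "yaw": -5.7}], "grip": 0.65, "newtons": 50}}

```text
time: 0.18
tool_pos: [0.1619, 0.5769, 0.2172]
eef_rot: [-179.9, -0.0, 169.9]
wrist_force: [0.9, -1.5, 0.9]
opening: 0.965
```

Request:
{"api": "arm_command", "payload": {"plan": [{"slide": [-26, -30, -2]}, {"slide": [-26, -30, -2]}, {"slide": [-26, -30, -2]}, {"slide": [-26, -30, -2]}, {"slide": [-26, -30, 0]}, {"slide": [-26, -30, 0]}, {"slide": [-26, -30, 0]}, {"slide": [-26, -30, 0]}]}}

```text
$.plan[0]: bad value
```

Request:
{"api": "arm_command", "payload": {"plan": [{"slide": [-26, -30, 0]}, {"slide": [-26, -30, 0]}, {"slide": [-26, -30, 0]}, {"slide": [-26, -30, 0]}, {"slide": [-26, -30, 0]}, {"slide": [-26, -30, 0]}, {"slide": [-15, -37, 0]}, {"slide": [-15, -37, 0]}]}}

```text
$.plan[0]: bad value
```

```bash
python3 go.py 523,-277.3,200,170
```

```text
t 0.18 p [161.9 576.9 217.2] rpy [-1.7985e+02 -3.0000e-02  1.6992e+02] F [ 0.93 -1.52  0.86] open 0.965
-> [-503.9 -778.5   18.9] yaw -0.08
```

Rows need both fields.

Request:
{"api": "arm_command", "payload": {"plan": [{"slide": [-26, -30, -2], "yaw": 0}, {"slide": [-26, -30, -2], "yaw": 0}, {"slide": [-26, -30, -2], "yaw": 0}, {"slide": [-26, -30, -2], "yaw": 0}, {"slide": [-26, -30, 0], "yaw": 0}, {"slide": [-26, -30, 0], "yaw": 0}, {"slide": [-26, -30, 0], "yaw": 0}, {"slide": [-26, -30, 0], "yaw": 0}]}}

```text
time: 0.85
tool_pos: [0.3256, 0.2978, 0.2186]
eef_rot: [-179.3, -0.4, 171.0]
wrist_force: [0.6, 0.3, 0.2]
opening: 0.647
```

```bash
python3 go.py 450,100,225,170 523,-277.3,200,170
```

```text
t 0.85 p [325.6 297.8 218.6] rpy [-179.33   -0.35  171.02] F [0.64 0.32 0.25] open 0.647
-> [-156.8 -173.3   -5.3] yaw 1.02
-> [-137.6 -358.6   28.4] yaw 1.02
```

Request:
{"api": "arm_command", "payload": {"plan": [{"slide": [-26, -30, -1], "yaw": 0}, {"slide": [-26, -30, -1], "yaw": 0}, {"slide": [-26, -30, 0], "yaw": 0}, {"slide": [-26, -30, 0], "yaw": 0}, {"slide": [-26, -30, 0], "yaw": 0}, {"slide": [-22, -34, 0], "yaw": 0}, {"slide": [-15, -36, 0], "yaw": 0}, {"slide": [0, 0, 0], "yaw": 0}]}}

```text
time: 1.52
tool_pos: [0.4603, 0.0356, 0.2203]
eef_rot: [-179.2, -0.4, 170.8]
wrist_force: [-0.3, 0.4, 1.6]
opening: 0.649
```

```bash
python3 go.py 523,-277.3,200,170
```

```text
t 1.52 p [460.3  35.6 220.3] rpy [-179.19   -0.35  170.76] F [-0.32  0.36  1.6 ] open 0.649
-> [-116.2 -296.9   23.8] yaw 0.76
```

Request:
{"api": "arm_command", "payload": {"plan": [{"slide": [-8, -21, 0], "yaw": 0.7}, {"slide": [-8, -21, 0], "yaw": 0}, {"slide": [-8, -21, 0], "yaw": 0}, {"slide": [-8, -21, 0], "yaw": 0}, {"slide": [-8, -21, 0], "yaw": 0}, {"slide": [-8, -21, 0], "yaw": 0}, {"slide": [-8, -21, 0], "yaw": 0}, {"slide": [-8, -21, 0], "yaw": 0}]}}

```text
time: 2.18
tool_pos: [0.4924, -0.1459, 0.2185]
eef_rot: [-179.4, -0.7, 169.9]
wrist_force: [1.7, 0.3, 0.1]
opening: 0.649
```

```bash
python3 go.py 523,-277.3,200,170
```

```text
t 2.18 p [ 492.4 -145.9  218.5] rpy [-179.35   -0.72  169.9 ] F [1.7  0.29 0.06] open 0.649
-> [ -53.2 -123.9   19.2] yaw -0.1
```

Request:
{"api": "arm_command", "payload": {"plan": [{"slide": [-8, -18, 2], "yaw": 0}, {"slide": [-8, -18, 2], "yaw": 0}, {"slide": [-8, -18, 2], "yaw": 0}, {"slide": [-8, -18, 2], "yaw": 0}, {"slide": [-8, -18, 2], "yaw": 0}, {"slide": [-8, -18, 2], "yaw": 0}, {"slide": [-5, -10, 2], "yaw": 0}, {"slide": [0, 0, 0], "yaw": 0}]}}

```text
time: 2.85
tool_pos: [0.5235, -0.2769, 0.2003]
eef_rot: [-179.5, -1.1, 169.8]
wrist_force: [0.1, -0.1, 0.1]
opening: 0.647
```

```bash
python3 go.py 523,-277.3,200,170
```

```text
t 2.85 p [ 523.5 -276.9  200.3] rpy [-179.49   -1.07  169.76] F [ 0.1  -0.13  0.11] open 0.647
-> [ 0.4 -0.4  0.3] yaw -0.24
```

```bash
python3 go.py 523,-277.3,155,170 523,-277.3,69,170;python3 - <<'E'
from h import *
from rig import robot
s=robot.get_image("side");t=robot.get_image("top")
a=cv2.resize(s["img"][170:350,220:400],None,fx=2.2,fy=2.2);b=cv2.resize(t["img"][150:330,350:530],None,fx=2.2,fy=2.2)
cv2.imwrite("pics/a1.png",np.hstack([a,b]))
E
```

```text
t 2.85 p [ 523.5 -276.9  200.3] rpy [-179.49   -1.07  169.76] F [ 0.1  -0.13  0.11] open 0.647
-> [-0.4 -0.  45.3] yaw -0.24
-> [-1.6  0.8 86. ] yaw -0.24
```

View pics/a1.png

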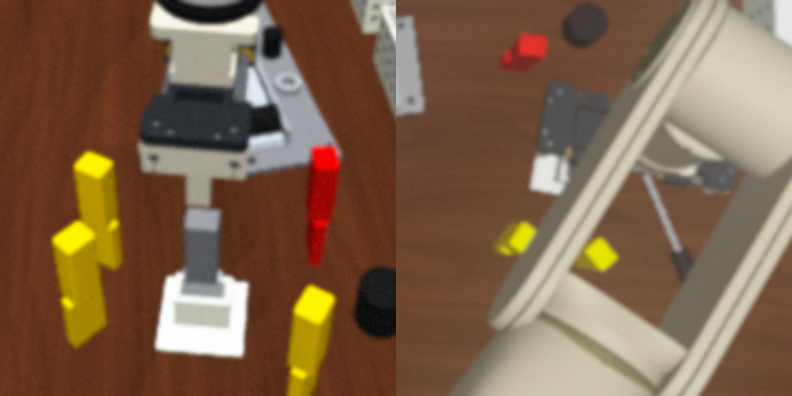

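The front finger (199,190) lines up with the grey paddle (203,220), and the gripper clears the look-alikes. I'll descend.

Request:
{"api": "arm_command", "payload": {"plan": [{"slide": [0, 0, 18], "yaw": 0}, {"slide": [0, 0, 18], "yaw": 0}, {"slide": [-0.5, 0, 18], "yaw": 0}, {"slide": [-0.5, 0, 18], "yaw": 0}, {"slide": [-0.5, 0.5, 18], "yaw": 0}, {"slide": [-0.5, 0.5, 18], "yaw": 0}, {"slide": [0, 0, 18], "yaw": 0}, {"slide": [0, 0, 5], "yaw": 0}]}}

```text
time: 3.62
tool_pos: [0.5265, -0.2653, 0.0709]
eef_rot: [-179.5, -0.6, 170.2]
wrist_force: [-0.8, 0.7, -0.5]
opening: 0.648
```

```bash
python3 go.py 523,-277.3,69,170
```

```text
t 3.62 p [ 526.5 -265.3   70.9] rpy [-179.52   -0.61  170.24] F [-0.81  0.72 -0.46] open 0.648
-> [  1.3 -12.4   2. ] yaw 0.24
```

Request:
{"api": "arm_command", "payload": {"plan": [{"slide": [0.5, -6, 1], "yaw": 0}, {"slide": [0.5, -6, 1], "yaw": 0}, {"slide": [0, 0, 0], "yaw": 0}]}}

```text
time: 3.87
tool_pos: [0.523, -0.2748, 0.0692]
eef_rot: [-179.6, -0.7, 170.4]
wrist_force: [-0.9, -0.9, 0.6]
opening: 0.651
```

```bash
python3 go.py 523,-277.3,69,170
```

```text
t 3.87 p [ 523.  -274.8   69.2] rpy [-179.58   -0.7   170.44] F [-0.93 -0.88  0.64] open 0.651
-> [-0.5 -2.4  0.2] yaw 0.44
```

Request:
{"api": "arm_command", "payload": {"plan": [{"slide": [-0.5, -2.5, 0], "yaw": 0.4}, {"slide": [0, 0, 0], "yaw": 0}]}}

```text
time: 4.03
tool_pos: [0.5241, -0.2786, 0.0717]
eef_rot: [-179.5, -0.5, 170.0]
wrist_force: [-0.5, 0.3, -0.6]
opening: 0.651
```

Request:
{"api": "arm_command", "payload": {"plan": [{"slide": [0, 0, 0], "yaw": 0}, {"slide": [0, 0, 0], "yaw": 0}, {"slide": [0, 0, 0], "yaw": 0}, {"slide": [0, 0, 0], "yaw": 0}, {"slide": [0, 0, 0], "yaw": 0}, {"slide": [0, 0, 0], "yaw": 0}], "grip": 0, "newtons": 50}}

```text
time: 4.53
tool_pos: [0.5259, -0.2802, 0.075]
eef_rot: [-179.4, -0.2, 169.9]
wrist_force: [-0.2, 3.0, -0.5]
opening: 0.268
```

```bash
python3 go.py 523,-277.3,69,170
```

```text
t 4.53 p [ 525.9 -280.2   75. ] rpy [-179.41   -0.25  169.9 ] F [-0.2   2.96 -0.47] open 0.268
-> [3.4 2.4 6. ] yaw -0.1
```

Request:
{"api": "arm_command", "payload": {"plan": [{"slide": [0, 0.5, 1.2], "yaw": 0}]}}

```text
time: 4.62
tool_pos: [0.5262, -0.2801, 0.0749]
eef_rot: [-179.4, -0.2, 169.9]
wrist_force: [-5.4, 0.4, 16.3]
opening: 0.258
```

Request:
{"api": "arm_command", "payload": {"plan": [{"slide": [0, 0.5, 1.2], "yaw": 0}]}}

```text
time: 4.7
tool_pos: [0.5262, -0.2801, 0.0749]
eef_rot: [-179.3, -0.2, 169.9]
wrist_force: [-5.6, 0.9, 10.6]
opening: 0.255
```

Request:
{"api": "arm_command", "payload": {"plan": [{"slide": [0, 0.5, 1.2], "yaw": 0}]}}

```text
time: 4.78
tool_pos: [0.5262, -0.28, 0.0749]
eef_rot: [-179.3, -0.2, 169.9]
wrist_force: [-4.2, 0.9, 9.1]
opening: 0.258
```

Gripped: opening 24 mm, and the tip rests on the pocket floor at TCP z 74.9, so tip z = TCP z − 70. I'll lift.

Request:
{"api": "arm_command", "payload": {"plan": [{"slide": [0, 0, -5], "yaw": 0}, {"slide": [0, 0, -8], "yaw": 0}, {"slide": [0, 0, -8], "yaw": 0}, {"slide": [0, 0, -8], "yaw": 0}, {"slide": [0, 0, -8], "yaw": 0}, {"slide": [0, 0, -8], "yaw": 0}, {"slide": [0, 0, -8], "yaw": 0}, {"slide": [0, 0, -8], "yaw": 0}]}}

```text
time: 5.45
tool_pos: [0.5253, -0.278, 0.1393]
eef_rot: [-179.4, -0.4, 169.9]
wrist_force: [0.7, -0.0, -1.5]
opening: 0.253
```

```bash
python3 - <<'E'
from go import *
a=trk(-147)
print(a);go((525,-278,240,170),(a[0],a[1],240,188.5))
E
```

```text
[614.52798344 -67.58533191]
t 5.45 p [ 525.3 -278.   139.3] rpy [-179.36   -0.45  169.93] F [ 0.69 -0.02 -1.5 ] open 0.253
-> [   1.1   -1.2 -100.7] yaw -0.07
-> [-119.6  194.8   -3.1] yaw -18.57
```

Request:
{"api": "arm_command", "payload": {"plan": [{"slide": [0, 0, -14], "yaw": 0}, {"slide": [0, 0, -14], "yaw": 0}, {"slide": [0, 0, -14], "yaw": 0}, {"slide": [0, 0, -14], "yaw": 0}, {"slide": [0, 0, -14], "yaw": 0}, {"slide": [0, 0, -14], "yaw": 0}, {"slide": [0, 0, -14], "yaw": 0}, {"slide": [0, 0, 0], "yaw": 0}]}}

```text
time: 6.12
tool_pos: [0.5267, -0.2771, 0.2489]
eef_rot: [-179.3, -0.2, 169.9]
wrist_force: [0.3, -0.1, -0.4]
opening: 0.258
```

Request:
{"api": "arm_command", "payload": {"plan": [{"slide": [-10, 15, 0], "yaw": -2.3}, {"slide": [-10, 15, 0], "yaw": -2.3}, {"slide": [-10, 16, 0], "yaw": -2.3}, {"slide": [-10, 16, 0], "yaw": -2.3}, {"slide": [-10, 16, 0], "yaw": -2.3}, {"slide": [-10, 16, 0], "yaw": -2.3}, {"slide": [-10, 16, 0], "yaw": -2.3}, {"slide": [-10, 16, 0], "yaw": -2.3}]}}

```text
time: 6.78
tool_pos: [0.6114, -0.1537, 0.2458]
eef_rot: [-179.3, -0.5, -171.3]
wrist_force: [0.0, 0.6, -1.3]
opening: 0.255
```

```bash
python3 - <<'E'
from go import *
a=trk(-147)
print(a);go((a[0],a[1],240,188.5))
E
```

```text
[614.52798344 -67.58533191]
t 6.78 p [ 611.4 -153.7  245.8] rpy [-179.25   -0.46 -171.31] F [ 0.02  0.59 -1.34] open 0.255
-> [-15.9  84.8   4.5] yaw 0.19
```

Request:
{"api": "arm_command", "payload": {"plan": [{"slide": [-3, 14, 0], "yaw": 0}, {"slide": [-3, 14, 0], "yaw": 0}, {"slide": [-3, 14, 0], "yaw": 0}, {"slide": [-3, 14, 0], "yaw": 0}, {"slide": [-3, 14, 0], "yaw": 0}, {"slide": [-2, 14, 0], "yaw": 0}, {"slide": [0, 2, 0], "yaw": 0}]}}

```text
time: 7.37
tool_pos: [0.6134, -0.0567, 0.2415]
eef_rot: [-179.4, -0.7, -171.5]
wrist_force: [0.2, 0.2, -1.3]
opening: 0.257
```

```bash
python3 - <<'E'
from go import *
a=trk(-147)
print(a);go((a[0],a[1],120,188.5))
E
```

```text
[614.52798344 -67.58533191]
t 7.37 p [613.4 -56.7 241.5] rpy [-179.38   -0.67 -171.5 ] F [ 0.15  0.2  -1.31] open 0.257
-> [ -0.9  -9.6 121.6] yaw -0.0
```

Request:
{"api": "arm_command", "payload": {"plan": [{"slide": [0, -3, 12], "yaw": 0}, {"slide": [0, -3, 12], "yaw": 0}, {"slide": [0, -3, 12], "yaw": 0}, {"slide": [0, -3, 12], "yaw": 0}, {"slide": [0, -3, 12], "yaw": 0}, {"slide": [0, -3, 12], "yaw": 0}, {"slide": [0, -3, 12], "yaw": 0}, {"slide": [0, 0, 5], "yaw": 0}]}}

```text
time: 8.03
tool_pos: [0.6137, -0.0841, 0.1422]
eef_rot: [-179.3, -0.8, -171.8]
wrist_force: [-0.2, 0.7, -1.6]
opening: 0.256
```

```bash
python3 - <<'E'
from go import *
a=trk(-147)
go((a[0],a[1],120,188.5),(a[0],a[1],94,188.5))
s=robot.get_image("side");t=robot.get_image("top")
a=cv2.resize(s["img"][130:260,270:400],None,fx=3,fy=3);b=cv2.resize(t["img"][130:260,260:390],None,fx=3,fy=3)
cv2.imwrite("pics/a2.png",np.hstack([a,b]))
pickle.dump((s,t),open("im2.pkl","wb"))
E
```

```text
t 8.03 p [613.7 -84.1 142.2] rpy [-179.32   -0.79 -171.77] F [-0.2   0.71 -1.61] open 0.256
-> [-3.5 16.5 21.9] yaw -0.27
-> [-0.4  0.3 26. ] yaw -0.27
```

View pics/a2.png

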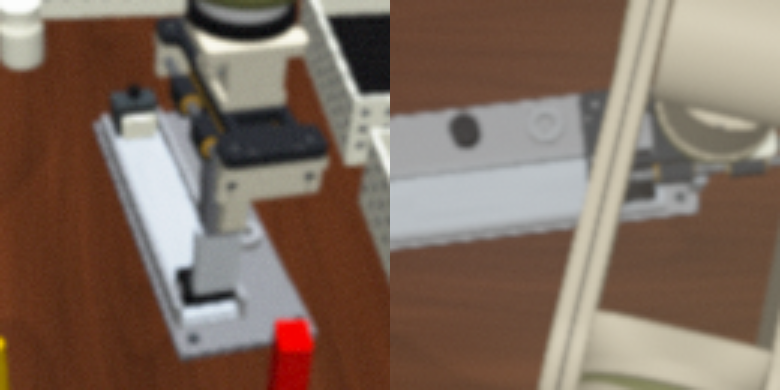

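```bash
python3 - <<'E'
from go import *
s,t=pickle.load(open("im2.pkl","rb"))
M=R.from_euler("xyz",[-179.32,-.79,-171.77],degrees=True).as_matrix();p=np.array([613.7,-84.1,142.2])
for dx in(-18,18):
  for dy in (-6,6):
    P=p+M@np.array([dx,dy,70]); print(dx,dy,P.round(1),((proj(s,P/1000)-[270,130])*3).round(1))
E
python3 - <<'E'
import pickle,cv2
s,t=pickle.load(open("im2.pkl","rb"))
cv2.imwrite("pics/a3.png",cv2.resize(s["img"][190:250,310:370],None,fx=9,fy=9,interpolation=cv2.INTER_CUBIC))
E
```

```text
-18 -6 [631.5 -88.4  72. ] [239.6 288.7]
-18 6 [629.8 -76.5  71.9] [235.2 279. ]
18 -6 [595.9 -93.6  72.5] [196.7 295. ]
18 6 [594.2 -81.7  72.4] [192.7 285.2]
```

View pics/a3.png

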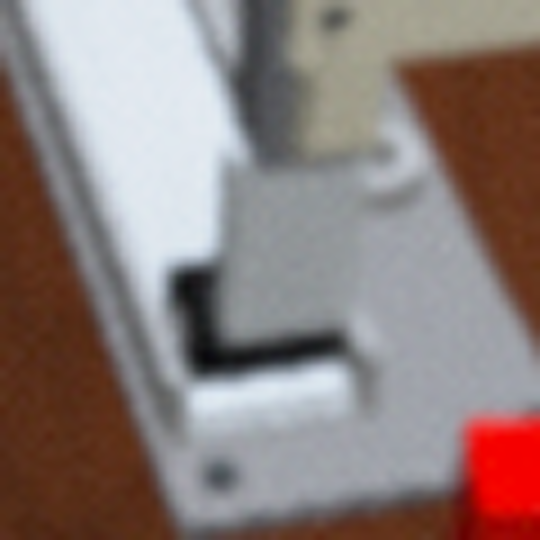

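```bash
python3 - <<'E'
from go import *
s,t=pickle.load(open("im2.pkl","rb"))
M=R.from_euler("xyz",[-179.32,-.79,-171.77],degrees=True).as_matrix();p=np.array([613.7,-84.1,142.2])
for dx in(-18,18):
  for dz in (70,20):
    P=p+M@np.array([dx,-6,dz]); print(dx,dz,P.round(1),((proj(s,P/1000)-[310,190])*9).round(1))
g=s["img"][190:250,310:370]
for r in (210,214,218,222,224): print(r,s["img"][r,328:358].sum(1)//3)
E
```

```text
-18 70 [631.5 -88.4  72. ] [358.9 326.1]
-18 20 [632.1 -87.7 122. ] [373.3 183.2]
18 70 [595.9 -93.6  72.5] [230.1 345.1]
18 20 [596.5 -92.9 122.5] [240.2 201.8]
210 [229 229 229 231 232 220 181 143 142 148 145 149 148 149 149 147 152 152
 148 150 151 154 162 177 177 173 160 146 141 152]
214 [229 229 227 230 230 220 172 140 140 149 147 152 145 151 149 149 151 152
 152 151 149 151 156 157 157 159 158 161 163 161]
218 [219 212 202 199 191 161 131 133 143 147 147 147 149 147 149 148 147 149
 149 151 152 154 160 162 164 161 165 164 163 162]
222 [142  63  23  26  39  67 105 132 145 151 146 145 150 145 144 147 145 147
 149 152 155 158 164 163 166 165 168 163 162 165]
224 [144  97  62  33  35  65 104 135 147 151 146 149 145 149 146 151 148 147
 145 150 158 169 171 167 163 163 166 164 162 163]
```

The blade edges match the predicted projection, since the left outline is the blade's side face. So it is centred and upright behind the roller. I'll lower it in.

Request:
{"api": "arm_command", "payload": {"plan": [{"slide": [-1, 5, 4], "yaw": 0}, {"slide": [-1, 4, 4], "yaw": 0}, {"slide": [-1, 3, 4], "yaw": 0}, {"slide": [0, 2, 4], "yaw": 0}]}}

```text
time: 8.47
tool_pos: [0.617, -0.0683, 0.129]
eef_rot: [-179.3, -0.5, -171.8]
wrist_force: [-0.2, -0.0, -1.8]
opening: 0.256
```

```bash
python3 - <<'E'
from go import *
a=trk(-147)
go((a[0],a[1],120,188.5),(a[0],a[1],94,188.5))
E
```

```text
t 8.47 p [617.  -68.3 129. ] rpy [-179.26   -0.49 -171.77] F [-0.17 -0.02 -1.76] open 0.256
-> [2.2 1.2 9. ] yaw -0.27
-> [-0.2  0.3 26. ] yaw -0.27
```

Request:
{"api": "arm_command", "payload": {"plan": [{"slide": [1, 0, 4], "yaw": -0.2}, {"slide": [1, 0, 4], "yaw": 0}, {"slide": [0, 0, 4], "yaw": 0}, {"slide": [0, 0, 4], "yaw": 0}, {"slide": [0, 0, 4], "yaw": 0}]}}

```text
time: 8.88
tool_pos: [0.6156, -0.0673, 0.1083]
eef_rot: [-179.2, -0.4, -171.4]
wrist_force: [-0.1, 1.1, -1.1]
opening: 0.257
```

```bash
python3 - <<'E'
from go import *
a=trk(-147)
go((a[0],a[1],94,188.5))
E
```

```text
t 8.88 p [615.6 -67.3 108.3] rpy [-179.22   -0.36 -171.41] F [-0.11  1.12 -1.09] open 0.257
-> [ 1.   0.1 14.3] yaw 0.09
```

Request:
{"api": "arm_command", "payload": {"plan": [{"slide": [0.5, 0, 4], "yaw": 0}, {"slide": [0.5, 0, 4], "yaw": 0}, {"slide": [0, 0, 4], "yaw": 0}, {"slide": [0, 0, 1], "yaw": 0}]}}

```text
time: 9.22
tool_pos: [0.6138, -0.068, 0.0927]
eef_rot: [-179.2, -0.4, -171.4]
wrist_force: [0.2, 0.7, -0.5]
opening: 0.256
```

```bash
python3 - <<'E'
from go import *
a=trk(-147)
go((a[0],a[1],94,188.5))
s=robot.get_image("side")
cv2.imwrite("pics/a4.png",cv2.resize(s["img"][170:250,300:380],None,fx=7,fy=7,interpolation=cv2.INTER_CUBIC))
E
```

```text
t 9.22 p [613.8 -68.   92.7] rpy [-179.24   -0.44 -171.44] F [ 0.15  0.75 -0.51] open 0.256
-> [-0.8  0.3 -1.3] yaw 0.06
```

View pics/a4.png

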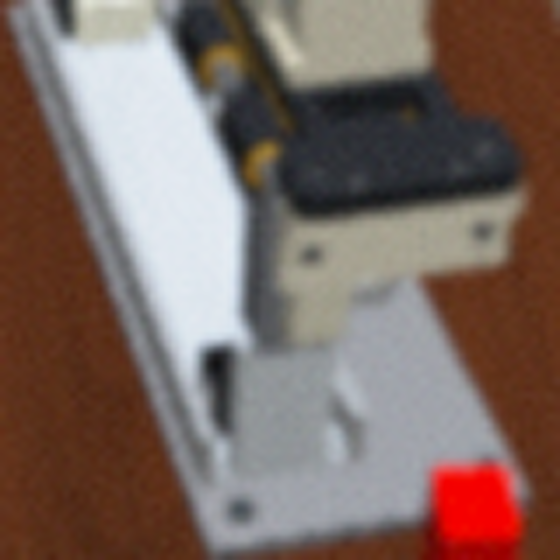

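The blade is down behind the roller, inside the channel and above the lip, and the roller hasn't moved. I'll start pushing slowly.

Request:
{"api": "arm_command", "payload": {"plan": [{"slide": [0, 2, -0.5], "yaw": 0}, {"slide": [0, 2.5, -0.5], "yaw": 0}, {"slide": [0, 3, 0], "yaw": 0}, {"slide": [0, 3, 0], "yaw": 0}, {"slide": [0, 3.5, 0], "yaw": 0}, {"slide": [0, 3.5, 0], "yaw": 0}]}}

```text
time: 9.77
tool_pos: [0.6116, -0.0499, 0.0946]
eef_rot: [-179.2, -0.4, -171.5]
wrist_force: [-0.3, -0.2, -0.9]
opening: 0.254
```

```bash
cat > st.py <<'E'
from go import *
import sys
def main():
    s=robot.state();p=s["tool_pos"]*1000;q=p[:2]-O;f=s["wrist_force"]
    print("t %.2f trk x %.1f y %.1f z %.1f yaw err %.2f Fu %.2f Fn %.2f Fz %.2f rpy %s"%(s["time"],u@q,n@q,p[2],(s["eef_rot"][2]-188.5+180)%360-180,f[:2]@u,f[:2]@n,f[2],np.round(s["eef_rot"],2)))
    g=trk(u@q);go((g[0],g[1],float(sys.argv[1]),188.5))
main()
E
python3 st.py 94
```

```text
t 9.77 trk x -129.1 y 0.2 z 94.6 yaw err 0.00 Fu -0.12 Fn 0.30 Fz -0.91 rpy [-179.2    -0.36 -171.5 ]
t 9.77 p [611.6 -49.9  94.6] rpy [-179.2    -0.36 -171.5 ] F [-0.28 -0.16 -0.91] open 0.254
-> [-0.2  0.   0.6] yaw 0.0
```

Request:
{"api": "arm_command", "payload": {"plan": [{"slide": [0, 4, 0.1], "yaw": 0}, {"slide": [0, 4, 0.1], "yaw": 0}, {"slide": [0, 4.5, 0.1], "yaw": 0}, {"slide": [0, 4.5, 0.1], "yaw": 0}, {"slide": [0, 4.5, 0.1], "yaw": 0}, {"slide": [0, 4.5, 0.1], "yaw": 0}, {"slide": [0, 4.5, 0.1], "yaw": 0}, {"slide": [0, 4.5, 0.1], "yaw": 0}]}}

```text
time: 10.43
tool_pos: [0.6061, -0.0109, 0.0937]
eef_rot: [-179.2, -0.3, -171.5]
wrist_force: [0.4, 0.2, -0.7]
opening: 0.257
```

```bash
python3 st.py 94.5; python3 - <<'E'
from go import *
s=robot.get_image("side")
cv2.imwrite("pics/a5.png",cv2.resize(s["img"][150:250,285:385],None,fx=6,fy=6,interpolation=cv2.INTER_CUBIC))
E
```

```text
t 10.43 trk x -89.7 y -0.0 z 93.7 yaw err 0.05 Fu 0.10 Fn -0.43 Fz -0.73 rpy [-179.2    -0.32 -171.45]
t 10.43 p [606.1 -10.9  93.7] rpy [-179.2    -0.32 -171.45] F [ 0.41  0.16 -0.73] open 0.257
-> [ 0.  -0.  -0.8] yaw 0.05
```

View pics/a5.png

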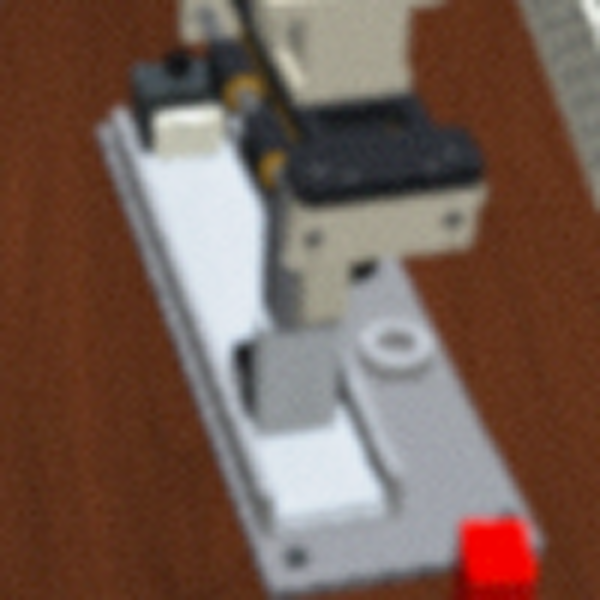

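The roller is rolling ahead of the blade inside the channel, and the lip end is empty. Continuing.

Request:
{"api": "arm_command", "payload": {"plan": [{"slide": [0, 4.5, 0], "yaw": 0}, {"slide": [0, 4.5, 0], "yaw": 0}, {"slide": [0, 4.5, 0], "yaw": 0}, {"slide": [0, 4.5, 0], "yaw": 0}, {"slide": [0, 4.5, 0], "yaw": 0}, {"slide": [0, 4.5, 0], "yaw": 0}, {"slide": [0, 4.5, 0], "yaw": 0}, {"slide": [0, 4.5, 0], "yaw": 0}]}}

```text
time: 11.15
tool_pos: [0.6001, 0.0286, 0.0931]
eef_rot: [-179.2, -0.3, -171.5]
wrist_force: [-0.2, -0.5, -1.3]
opening: 0.256
```

```bash
python3 st.py 95
```

```text
t 11.15 trk x -49.7 y 0.0 z 93.1 yaw err 0.04 Fu -0.46 Fn 0.24 Fz -1.33 rpy [-179.21   -0.32 -171.46]
t 11.15 p [600.1  28.6  93.1] rpy [-179.21   -0.32 -171.46] F [-0.17 -0.49 -1.33] open 0.256
-> [-0.  -0.  -1.9] yaw 0.04
```

Request:
{"api": "arm_command", "payload": {"plan": [{"slide": [0, 4.5, 0], "yaw": 0}, {"slide": [0, 4.5, 0], "yaw": 0}, {"slide": [0, 4.5, 0], "yaw": 0}, {"slide": [0, 4.5, 0], "yaw": 0}, {"slide": [0, 4.5, 0], "yaw": 0}, {"slide": [0, 4.5, 0], "yaw": 0}, {"slide": [0, 4.5, 0], "yaw": 0}, {"slide": [0, 4.5, 0], "yaw": 0}]}}

```text
time: 11.82
tool_pos: [0.5941, 0.0683, 0.0926]
eef_rot: [-179.2, -0.3, -171.4]
wrist_force: [-0.1, -0.4, -0.6]
opening: 0.261
```

```bash
python3 st.py 95
```

```text
t 11.82 trk x -9.6 y 0.1 z 92.6 yaw err 0.05 Fu -0.42 Fn 0.16 Fz -0.62 rpy [-179.21   -0.32 -171.45]
t 11.82 p [594.1  68.3  92.6] rpy [-179.21   -0.32 -171.45] F [-0.09 -0.44 -0.62] open 0.261
-> [-0.1 -0.  -2.4] yaw 0.05
```

Request:
{"api": "arm_command", "payload": {"plan": [{"slide": [0, 4.5, -0.5], "yaw": 0}, {"slide": [0, 4.5, -0.5], "yaw": 0}, {"slide": [0, 4.5, -0.5], "yaw": 0}, {"slide": [0, 4.5, -0.5], "yaw": 0}, {"slide": [0, 4, -0.5], "yaw": 0}, {"slide": [0, 4, -0.5], "yaw": 0}, {"slide": [0, 4, -0.5], "yaw": 0}, {"slide": [0, 4, -0.5], "yaw": 0}]}}

```text
time: 12.48
tool_pos: [0.5884, 0.1058, 0.0964]
eef_rot: [-179.2, -0.3, -171.4]
wrist_force: [-0.0, -0.3, -1.9]
opening: 0.257
```

```bash
python3 st.py 95.5;  python3 - <<'E'
from go import *
s=robot.get_image("side")
cv2.imwrite("pics/a6.png",cv2.resize(s["img"][150:250,285:385],None,fx=6,fy=6,interpolation=cv2.INTER_CUBIC))
E
```

```text
t 12.48 trk x 28.4 y 0.2 z 96.4 yaw err 0.06 Fu -0.25 Fn 0.06 Fz -1.92 rpy [-179.21   -0.33 -171.44]
t 12.48 p [588.4 105.8  96.4] rpy [-179.21   -0.33 -171.44] F [-0.02 -0.25 -1.92] open 0.257
-> [-0.2  0.   0.9] yaw 0.06
```

View pics/a6.png

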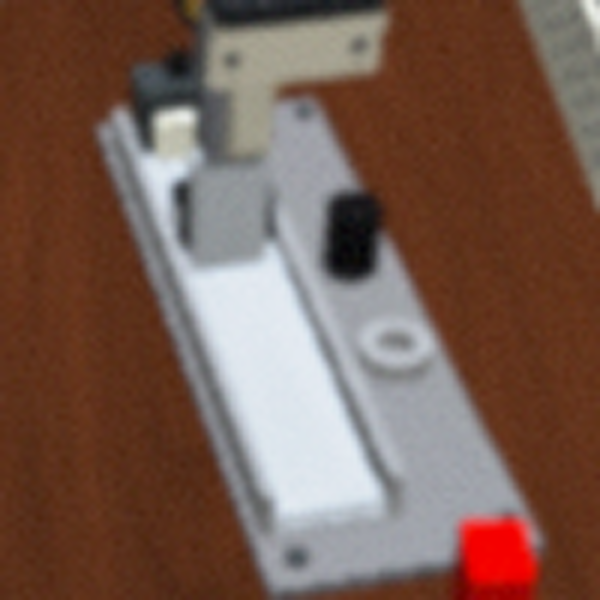

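The roller is still ahead of the blade and in the channel, and the spare roller and ring are undisturbed. The crest is about 33 mm ahead, so I'll go slower.

Request:
{"api": "arm_command", "payload": {"plan": [{"slide": [0, 3.5, 0], "yaw": 0}, {"slide": [0, 3, 0], "yaw": 0}, {"slide": [0, 3, 0], "yaw": 0}, {"slide": [0, 3, 0], "yaw": 0}, {"slide": [0, 3, 0], "yaw": 0}, {"slide": [0, 2.5, 0], "yaw": 0}, {"slide": [0, 2.5, 0], "yaw": 0}, {"slide": [0, 2, 0], "yaw": 0}]}}

```text
time: 13.2
tool_pos: [0.5846, 0.1309, 0.0962]
eef_rot: [-179.2, -0.3, -171.4]
wrist_force: [0.3, 0.1, -1.9]
opening: 0.256
```

```bash
python3 st.py 96
```

```text
t 13.20 trk x 53.7 y 0.2 z 96.2 yaw err 0.07 Fu 0.08 Fn -0.27 Fz -1.93 rpy [-179.22   -0.32 -171.43]
t 13.2 p [584.6 130.9  96.2] rpy [-179.22   -0.32 -171.43] F [ 0.26  0.11 -1.93] open 0.256
-> [-0.2  0.   0.2] yaw 0.07
```

Request:
{"api": "arm_command", "payload": {"plan": [{"slide": [0, 1.5, 0], "yaw": 0}, {"slide": [0, 1.5, 0], "yaw": 0}, {"slide": [0, 1.5, 0], "yaw": 0}, {"slide": [0, 1.5, 0], "yaw": 0}, {"slide": [0, 1.5, 0], "yaw": 0}, {"slide": [0, 1.5, 0], "yaw": 0}]}}

```text
time: 13.7
tool_pos: [0.5831, 0.1408, 0.0959]
eef_rot: [-179.2, -0.3, -171.4]
wrist_force: [-0.2, -0.3, -2.0]
opening: 0.257
```

```bash
python3 st.py 96;  python3 - <<'E'
from go import *
s=robot.get_image("side")
cv2.imwrite("pics/a7.png",cv2.resize(s["img"][140:210,285:355],None,fx=8,fy=8,interpolation=cv2.INTER_CUBIC))
E
```

```text
t 13.70 trk x 63.7 y 0.3 z 95.9 yaw err 0.06 Fu -0.31 Fn 0.27 Fz -2.01 rpy [-179.23   -0.33 -171.44]
t 13.7 p [583.1 140.8  95.9] rpy [-179.23   -0.33 -171.44] F [-0.23 -0.35 -2.01] open 0.257
-> [-0.3 -0.  -0.1] yaw 0.06
```

View pics/a7.png

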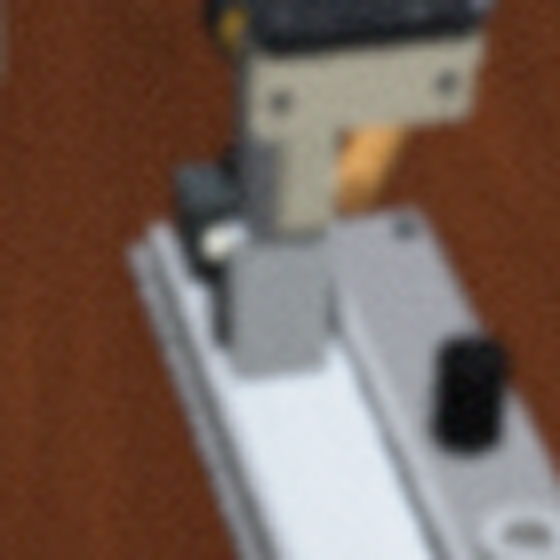

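Request:
{"api": "arm_command", "payload": {"plan": [{"slide": [0, 1, 0], "yaw": 0}, {"slide": [0, 1, 0], "yaw": 0}, {"slide": [0, 1, 0], "yaw": 0}, {"slide": [0, 1, 0], "yaw": 0}]}}

```text
time: 14.08
tool_pos: [0.5824, 0.1452, 0.0958]
eef_rot: [-179.2, -0.3, -171.4]
wrist_force: [0.1, 0.9, -1.8]
opening: 0.256
```

```bash
python3 st.py 96
```

```text
t 14.08 trk x 68.3 y 0.4 z 95.8 yaw err 0.06 Fu 0.89 Fn -0.19 Fz -1.77 rpy [-179.23   -0.34 -171.44]
t 14.08 p [582.4 145.2  95.8] rpy [-179.23   -0.34 -171.44] F [ 0.06  0.91 -1.77] open 0.256
-> [-0.4 -0.  -0.2] yaw 0.06
```

Request:
{"api": "arm_command", "payload": {"plan": [{"slide": [0, 0.8, 0], "yaw": 0}, {"slide": [0, 0.8, 0], "yaw": 0}]}}

```text
time: 14.25
tool_pos: [0.5821, 0.1471, 0.0958]
eef_rot: [-179.2, -0.3, -171.4]
wrist_force: [0.1, 0.1, -1.1]
opening: 0.256
```

```bash
python3 st.py 96
```

```text
t 14.25 trk x 70.1 y 0.3 z 95.8 yaw err 0.06 Fu 0.11 Fn -0.11 Fz -1.09 rpy [-179.23   -0.33 -171.44]
t 14.25 p [582.1 147.1  95.8] rpy [-179.23   -0.33 -171.44] F [ 0.09  0.13 -1.09] open 0.256
-> [-0.3 -0.  -0.2] yaw 0.06
```

Request:
{"api": "arm_command", "payload": {"plan": [{"slide": [0, 0.8, 0], "yaw": 0}, {"slide": [0, 0.8, 0], "yaw": 0}]}}

```text
time: 14.42
tool_pos: [0.5819, 0.1488, 0.0958]
eef_rot: [-179.2, -0.3, -171.4]
wrist_force: [0.3, -0.2, -1.3]
opening: 0.253
```

Request:
{"api": "arm_command", "payload": {"plan": [{"slide": [0, 0.7, 0], "yaw": 0}, {"slide": [0, 0.7, 0], "yaw": 0}]}}

```text
time: 14.58
tool_pos: [0.5816, 0.1503, 0.0958]
eef_rot: [-179.2, -0.3, -171.4]
wrist_force: [-0.0, -0.1, -0.6]
opening: 0.259
```

Request:
{"api": "arm_command", "payload": {"plan": [{"slide": [0, 0.7, 0], "yaw": 0}]}}

```text
time: 14.67
tool_pos: [0.5815, 0.1509, 0.0958]
eef_rot: [-179.2, -0.3, -171.4]
wrist_force: [0.7, -2.6, -1.4]
opening: 0.259
```

Request:
{"api": "arm_command", "payload": {"plan": [{"slide": [0, 0.7, 0], "yaw": 0}]}}

```text
time: 14.75
tool_pos: [0.5815, 0.1512, 0.0958]
eef_rot: [-179.2, -0.3, -171.4]
wrist_force: [1.5, -2.7, -0.7]
opening: 0.255
```

Contact: about −2.7 N with the roller centre near track x 98, which puts the pad face at about 116 and agrees with the picture. I'll build up to 6 N.

Request:
{"api": "arm_command", "payload": {"plan": [{"slide": [0, 0.9, 0], "yaw": 0}]}}

```text
time: 14.83
tool_pos: [0.5814, 0.1515, 0.0958]
eef_rot: [-179.1, -0.3, -171.4]
wrist_force: [0.0, -3.9, -0.7]
opening: 0.253
```

Request:
{"api": "arm_command", "payload": {"plan": [{"slide": [0, 0.9, 0], "yaw": 0}]}}

```text
time: 14.92
tool_pos: [0.5814, 0.1517, 0.0958]
eef_rot: [-179.0, -0.3, -171.5]
wrist_force: [0.3, -3.8, -0.1]
opening: 0.255
```

Request:
{"api": "arm_command", "payload": {"plan": [{"slide": [0, 0.7, 0], "yaw": 0}]}}

```text
time: 15.0
tool_pos: [0.5814, 0.1518, 0.0958]
eef_rot: [-179.0, -0.3, -171.5]
wrist_force: [0.3, -4.8, -0.8]
opening: 0.254
```

Request:
{"api": "arm_command", "payload": {"plan": [{"slide": [0, 0.9, 0], "yaw": 0}, {"slide": [0, 0.9, 0], "yaw": 0}]}}

```text
time: 15.17
tool_pos: [0.5813, 0.1522, 0.0958]
eef_rot: [-178.8, -0.4, -171.5]
wrist_force: [0.7, -7.1, -0.9]
opening: 0.258
```

Request:
{"api": "arm_command", "payload": {"plan": [{"slide": [0, 0.9, 0], "yaw": 0}, {"slide": [0, 0.9, 0], "yaw": 0}]}}

```text
time: 15.33
tool_pos: [0.5813, 0.1524, 0.0958]
eef_rot: [-178.7, -0.4, -171.5]
wrist_force: [-0.2, -6.5, -0.5]
opening: 0.258
```

Request:
{"api": "arm_command", "payload": {"plan": [{"slide": [0, 0.8, 0], "yaw": 0}, {"slide": [0, 0.8, 0], "yaw": 0}, {"slide": [0, 0.8, 0], "yaw": 0}]}}

```text
time: 15.58
tool_pos: [0.5813, 0.1526, 0.0958]
eef_rot: [-178.5, -0.4, -171.6]
wrist_force: [1.1, -6.6, -1.5]
opening: 0.255
```

Request:
{"api": "arm_command", "payload": {"plan": [{"slide": [0, 0.8, 0], "yaw": 0}, {"slide": [0, 0.8, 0], "yaw": 0}, {"slide": [0, 0.8, 0], "yaw": 0}]}}

```text
time: 15.83
tool_pos: [0.5813, 0.1528, 0.0958]
eef_rot: [-178.3, -0.4, -171.6]
wrist_force: [0.9, -5.5, -1.1]
opening: 0.256
```

Request:
{"api": "arm_command", "payload": {"plan": [{"slide": [0, 0.8, 0], "yaw": 0}, {"slide": [0, 0.8, 0], "yaw": 0}, {"slide": [0, 0.8, 0], "yaw": 0}]}}

```text
time: 16.08
tool_pos: [0.5812, 0.153, 0.0958]
eef_rot: [-178.1, -0.4, -171.7]
wrist_force: [0.2, -5.1, -1.1]
opening: 0.253
```

Request:
{"api": "arm_command", "payload": {"plan": [{"slide": [0, 0.9, 0], "yaw": 0}, {"slide": [0, 0.9, 0], "yaw": 0}, {"slide": [0, 0.9, 0], "yaw": 0}]}}

```text
time: 16.33
tool_pos: [0.5812, 0.1533, 0.0959]
eef_rot: [-177.8, -0.4, -171.7]
wrist_force: [0.3, -6.8, 0.5]
opening: 0.254
```

Request:
{"api": "arm_command", "payload": {"plan": [{"slide": [0, 0.9, 0], "yaw": 0}, {"slide": [0, 0.9, 0], "yaw": 0}, {"slide": [0, 0.9, 0], "yaw": 0}]}}

```text
time: 16.58
tool_pos: [0.5812, 0.1535, 0.0959]
eef_rot: [-177.6, -0.4, -171.8]
wrist_force: [0.9, -5.8, -0.1]
opening: 0.255
```

Request:
{"api": "arm_command", "payload": {"plan": [{"slide": [0, 0.9, 0], "yaw": 0}, {"slide": [0, 0.9, 0], "yaw": 0}, {"slide": [0, 0.9, 0], "yaw": 0}]}}

```text
time: 16.83
tool_pos: [0.5811, 0.1538, 0.0959]
eef_rot: [-177.4, -0.5, -171.8]
wrist_force: [0.5, -6.9, -1.5]
opening: 0.257
```

Request:
{"api": "arm_command", "payload": {"plan": [{"slide": [0, 0.9, 0], "yaw": 0}, {"slide": [0, 0.9, 0], "yaw": 0}, {"slide": [0, 0.9, 0], "yaw": 0}]}}

```text
time: 17.08
tool_pos: [0.5811, 0.154, 0.0959]
eef_rot: [-177.1, -0.5, -171.9]
wrist_force: [0.1, -6.5, -1.6]
opening: 0.255
```

Request:
{"api": "arm_command", "payload": {"plan": [{"slide": [0, 0.9, 0], "yaw": 0}, {"slide": [0, 0.9, 0], "yaw": 0}, {"slide": [0, 0.9, 0], "yaw": 0}]}}

```text
time: 17.33
tool_pos: [0.5811, 0.1542, 0.0959]
eef_rot: [-176.9, -0.5, -171.9]
wrist_force: [1.0, -6.2, -0.2]
opening: 0.256
```

Request:
{"api": "arm_command", "payload": {"plan": [{"slide": [0, 0.9, 0], "yaw": 0}, {"slide": [0, 0.9, 0], "yaw": 0}, {"slide": [0, 0.9, 0], "yaw": 0}]}}

```text
time: 17.58
tool_pos: [0.5811, 0.1544, 0.0959]
eef_rot: [-176.7, -0.5, -172.0]
wrist_force: [0.3, -6.6, -0.0]
opening: 0.256
```

Held 5–7 N from 15.1 to 17.6 s, about 2.5 s, peaking at about 7 N. Now I back off.

Request:
{"api": "arm_command", "payload": {"plan": [{"slide": [0, -0.8, 0], "yaw": 0}, {"slide": [0, -0.8, 0], "yaw": 0}, {"slide": [0, -1.5, 0], "yaw": 0}, {"slide": [0, -2, 0], "yaw": 0}, {"slide": [0, -3, 0], "yaw": 0}, {"slide": [0, -3, 0], "yaw": 0}, {"slide": [0, -3, 0], "yaw": 0}, {"slide": [0, -3, 0], "yaw": 0}]}}

```text
time: 18.25
tool_pos: [0.5831, 0.1392, 0.0967]
eef_rot: [-176.9, -0.5, -171.9]
wrist_force: [0.2, -0.7, -1.9]
opening: 0.257
```

```bash
python3 st.py 96;  python3 - <<'E'
from go import *
s=robot.get_image("side")
cv2.imwrite("pics/a8.png",cv2.resize(s["img"][140:210,285:355],None,fx=8,fy=8,interpolation=cv2.INTER_CUBIC))
E
```

```text
t 18.25 trk x 62.2 y 0.5 z 96.7 yaw err -0.38 Fu -0.70 Fn -0.08 Fz -1.91 rpy [-176.94   -0.52 -171.88]
t 18.25 p [583.1 139.2  96.7] rpy [-176.94   -0.52 -171.88] F [ 0.18 -0.68 -1.91] open 0.257
-> [-0.5  0.   0.7] yaw -0.38
```

View pics/a8.png

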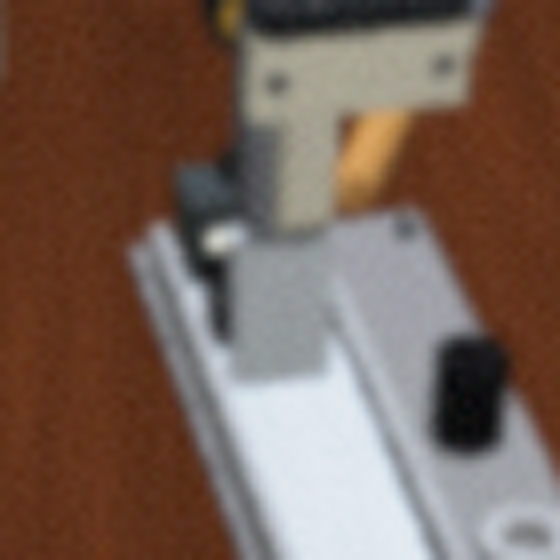

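The roller stays in the seat against the pad (about (215,290)) and the blade has backed away. I'll lift straight up.

Request:
{"api": "arm_command", "payload": {"plan": [{"slide": [0, -1.5, -4], "yaw": 0}, {"slide": [0, -1.5, -8], "yaw": 0}, {"slide": [0, -1, -10], "yaw": 0}, {"slide": [0, -1, -12], "yaw": 0}, {"slide": [0, -1, -12], "yaw": 0}, {"slide": [0, -1, -12], "yaw": 0}, {"slide": [0, -1, -12], "yaw": 0}, {"slide": [0, -1, -12], "yaw": 0}]}}

```text
time: 18.97
tool_pos: [0.5839, 0.1333, 0.1864]
eef_rot: [-176.9, -0.6, -171.9]
wrist_force: [0.6, -0.3, -1.5]
opening: 0.256
```

Request:
{"api": "arm_command", "payload": {"plan": [{"slide": [0, -1, -12], "yaw": 0}, {"slide": [0, -1, -12], "yaw": 0}, {"slide": [0, -1, -12], "yaw": 0}, {"slide": [0, -1, -12], "yaw": 0}, {"slide": [0, -1, -8], "yaw": 0}, {"slide": [0, 0, 0], "yaw": 0}]}}

```text
time: 19.47
tool_pos: [0.5868, 0.1317, 0.2549]
eef_rot: [-176.9, -0.2, -171.9]
wrist_force: [0.7, 0.6, -2.2]
opening: 0.258
```

```bash
python3 st.py 240; python3 go.py 526.2,-280,240,169.9;python3 - <<'E'
from go import *
s=robot.get_image("side")
cv2.imwrite("pics/a9.png",cv2.resize(s["img"][90:210,260:380],None,fx=5,fy=5,interpolation=cv2.INTER_CUBIC))
E
```

```text
t 19.47 trk x 54.2 y -2.0 z 254.9 yaw err -0.42 Fu 0.47 Fn -0.73 Fz -2.17 rpy [-1.7694e+02 -1.6000e-01 -1.7192e+02]
t 19.47 p [586.8 131.7 254.9] rpy [-1.7694e+02 -1.6000e-01 -1.7192e+02] F [ 0.66  0.57 -2.17] open 0.258
-> [ 2.   0.8 14.9] yaw -0.42
t 19.47 p [586.8 131.7 254.9] rpy [-1.7694e+02 -1.6000e-01 -1.7192e+02] F [ 0.66  0.57 -2.17] open 0.258
-> [ -12.6 -414.6   37. ] yaw 18.18
```

View pics/a9.png

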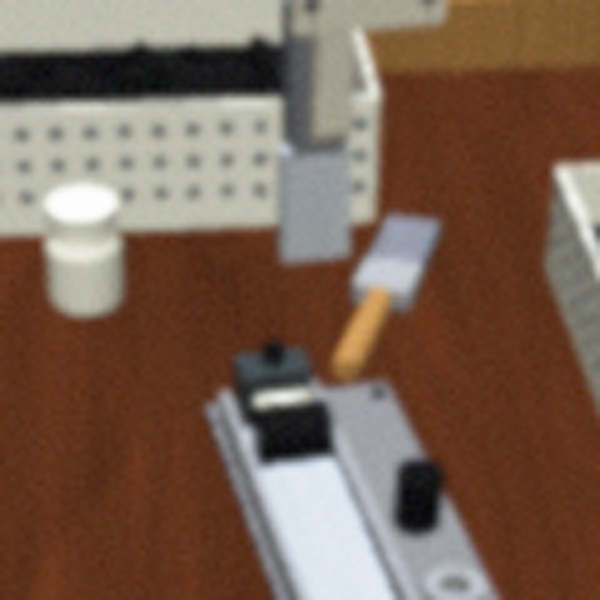

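The roller is seated against the pad at (293,430). The brush, jar, spare roller and ring are undisturbed. Returning to the holder.

Request:
{"api": "arm_command", "payload": {"plan": [{"slide": [-0.5, -20, 1], "yaw": 2.3}, {"slide": [-0.5, -20, 1], "yaw": 2.3}, {"slide": [-1, -20, 1], "yaw": 2.3}, {"slide": [-2, -20, 1], "yaw": 2.3}, {"slide": [-2, -20, 1], "yaw": 2.3}, {"slide": [-3, -20, 1], "yaw": 2.3}, {"slide": [-4, -20, 1], "yaw": 2.3}, {"slide": [-5, -20, 1], "yaw": 2}]}}

```text
time: 20.18
tool_pos: [0.6012, -0.0302, 0.246]
eef_rot: [-177.0, 0.1, 169.7]
wrist_force: [-0.6, 0.0, -2.0]
opening: 0.257
```

```bash
python3 go.py 524,-277,240,170
```

```text
t 20.18 p [601.2 -30.2 246. ] rpy [-1.7705e+02  1.0000e-01  1.6967e+02] F [-0.56  0.01 -1.98] open 0.257
-> [  33.2 -255.8   19.1] yaw -0.33
```

Request:
{"api": "arm_command", "payload": {"plan": [{"slide": [3, -21, 1], "yaw": 0}, {"slide": [3, -21, 1], "yaw": 0}, {"slide": [3, -21, 1], "yaw": 0}, {"slide": [3, -21, 1], "yaw": 0}, {"slide": [3, -21, 1], "yaw": 0}, {"slide": [3, -21, 1], "yaw": 0}, {"slide": [3, -21, 1], "yaw": 0}, {"slide": [3, -21, 1], "yaw": 0}]}}

```text
time: 20.85
tool_pos: [0.5406, -0.198, 0.2353]
eef_rot: [-177.1, -0.8, 169.5]
wrist_force: [0.0, 0.3, -1.2]
opening: 0.258
```

```bash
python3 go.py 524,-277,240,170
```

```text
t 20.85 p [ 540.6 -198.   235.3] rpy [-177.14   -0.83  169.51] F [ 0.03  0.3  -1.23] open 0.258
-> [  2.7 -80.9  -0.6] yaw -0.49
```

Request:
{"api": "arm_command", "payload": {"plan": [{"slide": [0, -14, -0.5], "yaw": -0.4}, {"slide": [0, -14, -0.5], "yaw": 0}, {"slide": [0, -14, -0.5], "yaw": 0}, {"slide": [0, -13, 0], "yaw": 0}, {"slide": [0, -12, 0], "yaw": 0}, {"slide": [0, -6, 0], "yaw": 0}, {"slide": [0, 0, 0], "yaw": 0}]}}

```text
time: 21.43
tool_pos: [0.5223, -0.2771, 0.234]
eef_rot: [-177.3, -1.4, 169.7]
wrist_force: [0.0, -0.5, -1.0]
opening: 0.255
```

```bash
cat > tip.py <<'E'
from go import *
def tip(tz,tx=524,ty=-277):
    s=robot.state();p=s["tool_pos"]*1000;e=s["eef_rot"];M=R.from_euler("xyz",e,degrees=True).as_matrix()
    t=p+M@[0,0,70];print("t %.2f"%s["time"],"tcp",p.round(1),"tip",t.round(1),"rpy",e.round(2),"F",s["wrist_force"].round(1),"slide",(M.T@(np.array([tx,ty,tz])-t)).round(1))
tip(float(sys.argv[1]),*map(float,sys.argv[2:]))
E
python3 tip.py 60
```

```text
t 21.43 tcp [ 522.3 -277.1  234. ] tip [ 520.  -280.1  164.1] rpy [-177.27   -1.42  169.69] F [ 0.  -0.5 -1. ] slide [ -5.9   8.7 103.7]
```

Request:
{"api": "arm_command", "payload": {"plan": [{"slide": [-0.8, 1, 12], "yaw": 0}, {"slide": [-0.8, 1, 12], "yaw": 0}, {"slide": [-0.8, 1, 12], "yaw": 0}, {"slide": [-0.8, 1, 12], "yaw": 0}, {"slide": [-0.8, 1, 12], "yaw": 0}, {"slide": [-0.8, 1, 12], "yaw": 0}, {"slide": [-0.8, 1, 10], "yaw": 0}, {"slide": [0, 0, 0], "yaw": 0}]}}

```text
time: 22.1
tool_pos: [0.5264, -0.2705, 0.1399]
eef_rot: [-177.4, -1.6, 169.9]
wrist_force: [-0.5, 1.3, -2.3]
opening: 0.257
```

```bash
python3 tip.py 58
```

```text
t 22.10 tcp [ 526.4 -270.5  139.9] tip [ 523.9 -273.2   70. ] rpy [-177.43   -1.63  169.86] F [-0.5  1.3 -2.3] slide [-1.1 -3.2 12.1]
```

Request:
{"api": "arm_command", "payload": {"plan": [{"slide": [0, -1.5, 5], "yaw": 0}, {"slide": [-0.5, -1.5, 4], "yaw": 0}, {"slide": [0, 0, 0.5], "yaw": 0}]}}

```text
time: 22.35
tool_pos: [0.5259, -0.2737, 0.129]
eef_rot: [-177.4, -1.7, 169.9]
wrist_force: [1.1, 0.0, -2.4]
opening: 0.256
```

```bash
python3 tip.py 50;python3 - <<'E'
from go import *
s=robot.get_image("side");pickle.dump(s,open("im10.pkl","wb"))
cv2.imwrite("pics/a10.png",cv2.resize(s["img"][240:340,265:365],None,fx=6,fy=6,interpolation=cv2.INTER_CUBIC))
st=robot.state();p=st["tool_pos"]*1000;M=R.from_euler("xyz",st["eef_rot"],degrees=True).as_matrix()
for dx in(-18,18):
  for dy in(-6,6):
    P=p+M@[dx,dy,70];print(dx,dy,P.round(1),((proj(s,P/1000)-[265,240]+.5)*6).round(0))
a=np.radians(80.2);ex=np.array([np.cos(a),np.sin(a)]);ey=np.array([-ex[1],ex[0]])
for i in(-10,10):
  for j in(-22,22):
    q=np.array([524,-277.1])+ex*i+ey*j;print("pocket",i,j,((proj(s,[q[0]/1e3,q[1]/1e3,.045])-[265,240]+.5)*6).round(0))
E
```

```text
t 22.35 tcp [ 525.9 -273.7  129. ] tip [ 523.3 -276.4   59.1] rpy [-177.44   -1.69  169.91] F [ 1.1  0.  -2.4] slide [-1.1 -0.   9.1]
-18 -6 [ 540.  -285.4   59.1] [334. 361.]
-18 6 [ 542.1 -273.6   58.5] [337. 333.]
18 -6 [ 504.6 -279.1   60.1] [228. 351.]
18 6 [ 506.7 -267.3   59.6] [232. 323.]
pocket -10 -22 [347. 398.]
pocket -10 22 [218. 389.]
pocket 10 -22 [351. 350.]
pocket 10 22 [224. 340.]
```

View pics/a10.png

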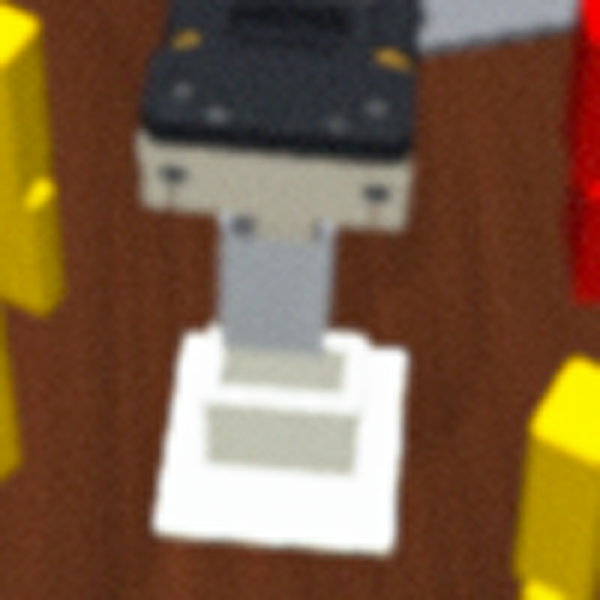

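The blade hangs over the pocket, its bottom edge from (222,346) to (325,354) and the pocket mouth from 220 to 345. It sits about 1.5 mm to the −x side of prediction, so I'll correct that and go in slowly.

Request:
{"api": "arm_command", "payload": {"plan": [{"slide": [-1.2, -0.7, 3], "yaw": 0}, {"slide": [-1.2, -0.7, 4], "yaw": 0}, {"slide": [-0.5, 0, 4], "yaw": 0}]}}

```text
time: 22.65
tool_pos: [0.5299, -0.2774, 0.1204]
eef_rot: [-177.3, -1.4, 169.9]
wrist_force: [0.3, -0.3, -0.7]
opening: 0.254
```

```bash
python3 tip.py 40 525.5 -277.7;python3 - <<'E'
from go import *
s=robot.get_image("side")
cv2.imwrite("pics/a11.png",cv2.resize(s["img"][240:340,265:365],None,fx=6,fy=6,interpolation=cv2.INTER_CUBIC))
E
```

```text
t 22.65 tcp [ 529.9 -277.4  120.4] tip [ 527.6 -280.3   50.5] rpy [-177.34   -1.42  169.87] F [ 0.3 -0.3 -0.7] slide [ 2.3  2.7 10.4]
```

View pics/a11.png

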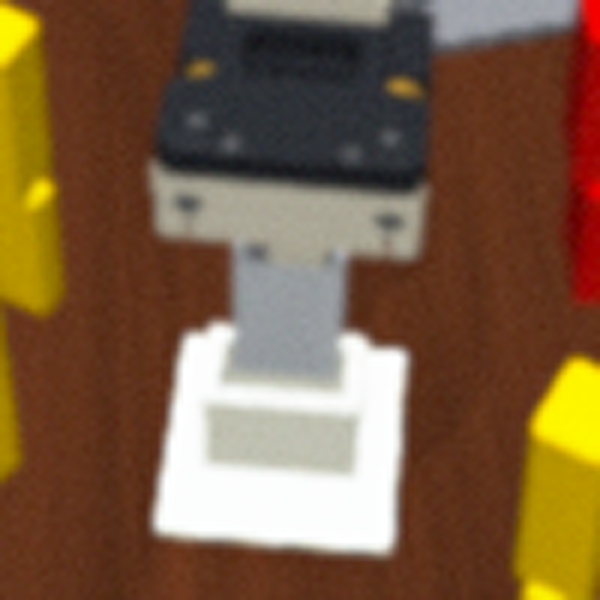

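Request:
{"api": "arm_command", "payload": {"plan": [{"slide": [1, 1.2, 0], "yaw": 0}, {"slide": [0.5, 0.8, 2.5], "yaw": 0}, {"slide": [0, 0, 3], "yaw": 0}]}}

```text
time: 22.95
tool_pos: [0.5284, -0.2753, 0.1139]
eef_rot: [-177.4, -1.4, 169.9]
wrist_force: [-0.2, 0.4, -1.4]
opening: 0.258
```

```bash
python3 tip.py 40 525.5 -277.7
```

```text
t 22.95 tcp [ 528.4 -275.3  113.9] tip [ 526.1 -278.1   44. ] rpy [-177.36   -1.44  169.86] F [-0.2  0.4 -1.4] slide [0.6 0.5 4. ]
```

Request:
{"api": "arm_command", "payload": {"plan": [{"slide": [0.3, 0.3, 4], "yaw": 0}, {"slide": [0, 0.2, 4], "yaw": 0}, {"slide": [0, 0.2, 4], "yaw": 0}]}}

```text
time: 23.2
tool_pos: [0.528, -0.275, 0.1012]
eef_rot: [-177.3, -1.4, 169.9]
wrist_force: [0.2, 0.3, -1.6]
opening: 0.26
```

```bash
python3 tip.py 25 525.3 -278;python3 - <<'E'
from go import *
s=robot.get_image("side")
cv2.imwrite("pics/a12.png",cv2.resize(s["img"][240:340,265:365],None,fx=6,fy=6,interpolation=cv2.INTER_CUBIC))
E
```

```text
t 23.20 tcp [ 528.  -275.   101.2] tip [ 525.7 -277.9   31.3] rpy [-177.33   -1.39  169.87] F [ 0.2  0.3 -1.6] slide [0.3 0.1 6.3]
```

View pics/a12.png

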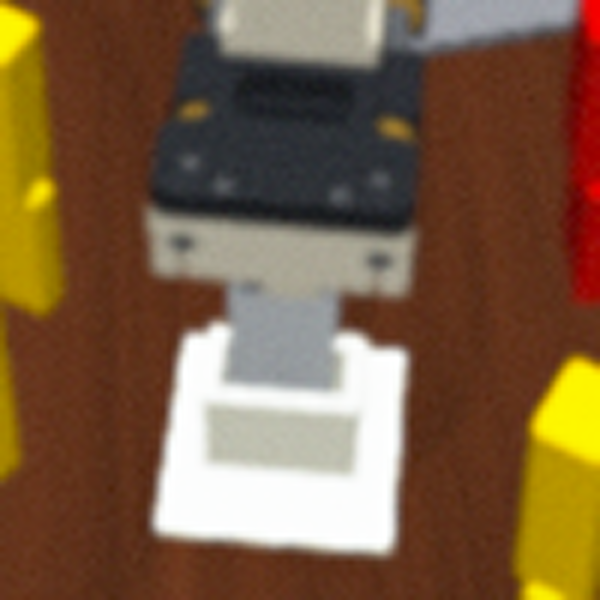

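The blade is inside the pocket with no contact force. Continuing down.

Request:
{"api": "arm_command", "payload": {"plan": [{"slide": [-0.3, 0.2, 4], "yaw": 0}, {"slide": [-0.3, 0.2, 4], "yaw": 0}, {"slide": [0, 0.2, 4], "yaw": 0}, {"slide": [0, 0.2, 4], "yaw": 0}]}}

```text
time: 23.58
tool_pos: [0.5278, -0.2747, 0.0827]
eef_rot: [-177.4, -1.5, 169.9]
wrist_force: [0.0, -0.6, -1.8]
opening: 0.254
```

```bash
python3 tip.py 5 525.5 -278
```

```text
t 23.58 tcp [ 527.8 -274.7   82.7] tip [ 525.5 -277.6   12.8] rpy [-177.36   -1.45  169.87] F [ 0.  -0.6 -1.8] slide [-0.3 -0.1  7.8]
```

Request:
{"api": "arm_command", "payload": {"plan": [{"slide": [0, 0.1, 2.5], "yaw": 0}, {"slide": [0, 0.1, 2], "yaw": 0}, {"slide": [0, 0, 1], "yaw": 0}]}}

```text
time: 23.83
tool_pos: [0.527, -0.2743, 0.0753]
eef_rot: [-177.4, -1.5, 169.9]
wrist_force: [1.0, -0.7, -0.7]
opening: 0.256
```

Request:
{"api": "arm_command", "payload": {"plan": [{"slide": [0, 0, 0.8], "yaw": 0}]}}

```text
time: 23.92
tool_pos: [0.5271, -0.2744, 0.0751]
eef_rot: [-177.4, -1.5, 169.9]
wrist_force: [-3.8, 3.2, 11.0]
opening: 0.254
```

Request:
{"api": "arm_command", "payload": {"plan": [{"slide": [0, 0, 0.8], "yaw": 0}]}}

```text
time: 24.0
tool_pos: [0.5273, -0.2745, 0.0751]
eef_rot: [-177.4, -1.5, 169.9]
wrist_force: [-2.9, 1.0, 5.2]
opening: 0.257
```

The tip is on the pocket floor (5–11 N). Releasing.

Request:
{"api": "arm_command", "payload": {"plan": [{"slide": [0, 0, 0], "yaw": 0}, {"slide": [0, 0, 0], "yaw": 0}, {"slide": [0, 0, 0], "yaw": 0}, {"slide": [0, 0, 0], "yaw": 0}, {"slide": [0, 0, 0], "yaw": 0}, {"slide": [0, 0, 0], "yaw": 0}], "grip": 0.65}}

```text
time: 24.5
tool_pos: [0.5287, -0.2754, 0.077]
eef_rot: [-177.3, -1.3, 169.9]
wrist_force: [-0.5, 0.3, -0.1]
opening: 0.628
```

```bash
python3 tip.py 5 525.5 -278; python3 go.py 524,-277,170,170;python3 - <<'E'
from go import *
s=robot.get_image("side")
cv2.imwrite("pics/a13.png",cv2.resize(s["img"][230:340,260:370],None,fx=5,fy=5,interpolation=cv2.INTER_CUBIC))
E
```

```text
t 24.50 tcp [ 528.7 -275.4   77. ] tip [ 526.5 -278.4    7.1] rpy [-177.31   -1.32  169.87] F [-0.5  0.3 -0.1] slide [1.  0.3 2.1]
t 24.5 p [ 528.7 -275.4   77. ] rpy [-177.31   -1.32  169.87] F [-0.46  0.27 -0.12] open 0.628
-> [  6.5  -6.7 -92.7] yaw -0.13
```

View pics/a13.png

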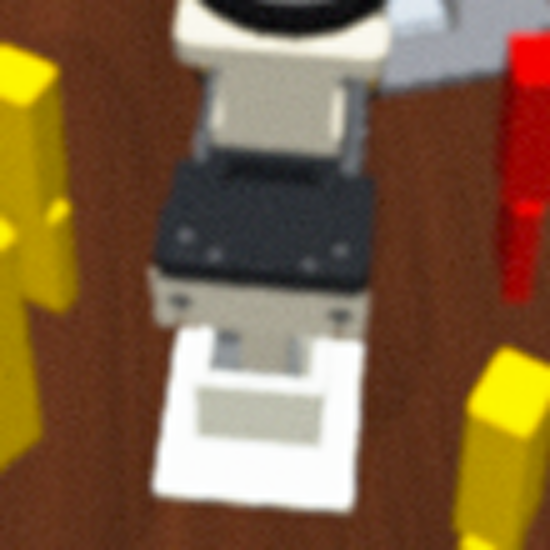

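The gripper is open with no force, and the paddle stands in the pocket between the fingers. I'll rise straight up.

Request:
{"api": "arm_command", "payload": {"plan": [{"slide": [0, -0.5, -8], "yaw": 0}, {"slide": [0, -0.5, -10], "yaw": 0}, {"slide": [0, -0.5, -10], "yaw": 0}, {"slide": [0, -0.5, -10], "yaw": 0}, {"slide": [0, -0.5, -10], "yaw": 0}]}}

```text
time: 24.97
tool_pos: [0.5284, -0.2751, 0.1272]
eef_rot: [-177.4, -1.5, 169.9]
wrist_force: [0.8, 0.5, -0.5]
opening: 0.649
```

```bash
python3 go.py 524,-277,220,170
```

```text
t 24.97 p [ 528.4 -275.1  127.2] rpy [-177.39   -1.54  169.87] F [ 0.79  0.5  -0.5 ] open 0.649
-> [  6.5  -6.9 -92.5] yaw -0.13
```

Request:
{"api": "arm_command", "payload": {"plan": [{"slide": [0, -0.5, -12], "yaw": 0}, {"slide": [0, -0.5, -12], "yaw": 0}, {"slide": [0, -0.5, -12], "yaw": 0}, {"slide": [0, -0.5, -14], "yaw": 0}, {"slide": [0, -0.5, -14], "yaw": 0}, {"slide": [0, 0, -14], "yaw": 0}, {"slide": [0, 0, -14], "yaw": 0}]}}

```text
time: 25.55
tool_pos: [0.5318, -0.2742, 0.2315]
eef_rot: [-177.3, -1.3, 169.9]
wrist_force: [1.2, -0.1, -0.6]
opening: 0.652
```

Request:
{"api": "arm_command", "payload": {"plan": [{"slide": [20, 0, 0], "yaw": 0}, {"slide": [20, 0, 0], "yaw": 0}, {"slide": [20, 0, 0], "yaw": 0}, {"slide": [20, 0, 0], "yaw": 0}, {"slide": [0, 0, 0], "yaw": 0}, {"slide": [0, 0, 0], "yaw": 0}]}}

```text
time: 26.05
tool_pos: [0.4537, -0.261, 0.2455]
eef_rot: [-177.0, -0.6, 169.9]
wrist_force: [0.4, 0.2, 0.8]
opening: 0.651
```

```bash
python3 go.py 524,-277,220,170;python3 - <<'E'
from go import *
s=robot.get_image("side");t=robot.get_image("top")
cv2.imwrite("pics/a14.png",cv2.resize(s["img"][100:350,220:420],None,fx=2.4,fy=2.4,interpolation=cv2.INTER_CUBIC))
cv2.imwrite("pics/a14t.png",t["img"])
E
```

```text
t 26.05 p [ 453.7 -261.   245.5] rpy [-177.01   -0.55  169.91] F [0.37 0.2  0.77] open 0.651
-> [-72.3  -2.3  25. ] yaw -0.09
```

View pics/a14.png

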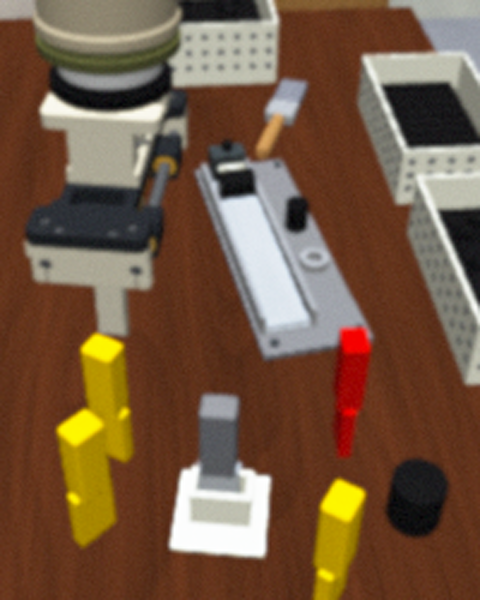

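View pics/a14t.png

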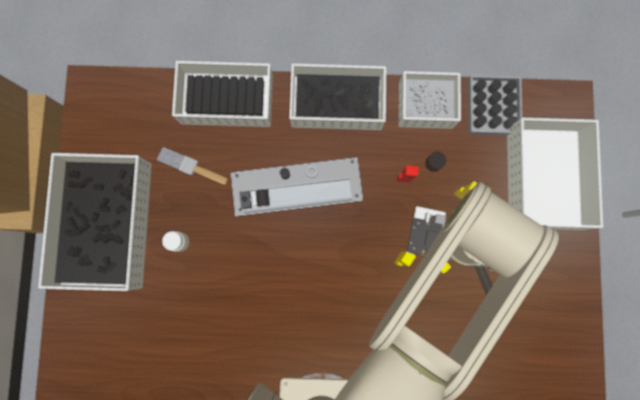

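The paddle stands upright in its holder at (220,450). The roller is in the seat against the pad, at (236,183) in the side crop and (262,197) in the top view. Everything else is where it was, and the arm is clear.

```bash
python3 -c "
from rig import robot
print(robot.hand_in())"
```

```text
the job is handed in; nothing more can be done
None
```

The job is done and handed in at about 26 s. I rolled the roller up the track with the paddle blade until it dropped into the seat and met the stop. Then I pressed it there, stood the paddle back in its holder and moved the arm clear.

- **Press:** the readings ran from about 5 to 7 N for 2.5 s, with a highest reading of 7.1 N. They were taken at the end of each move call, so brief peaks between them would not show. Contact came with the roller's centre near track x 98, which puts the pad face at about 116 mm.
- **Last pictures:** the roller is in the seat against the pad and the paddle is upright in its holder. The bystanders and look-alikes that were in view look unmoved. The arm partly hid the holder and screwdriver in the top view, and the screwdriver lay outside the side-view crop, so I did not check it.
- **What disagreed:** the tool tilted by about 2.5° during the press and stayed tilted. Before the paddle went back in, the camera showed its blade about 1.5 mm off where the arm's pose put it. I corrected that, and it went in without touching the walls noticeably, then rested on the pocket floor with readings of 5–11 N.

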